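Rebuild the tube carrier on the tilted rotator

TASK

Put the tube rotator's carrier back together on its leaning spindle, where the foot disc is already fitted and the black clamp cap is only parked on the tip: take the cap off and stand it upright on the bench, slide on the plain spacer ring, then the notched neck disc with its hub up, and last push the cap back over the tip. Slide each part fully home against the one below and let it go before the next; leave the timer, the tape roll and the small bottle where they are.

Things in the scene. Friction and masses are not known exactly. Their poses are not given: they have to be found in the camera images.
- rotator: White tube rotator fixed on the left bench: base box 150 (x) x 120 (y) x 45 mm high, with a yoke carrying a tilted gear motor whose spindle leans over the front of the base. Origin: centre of the base's underside. +z up; -x is its front (controls), which faces roughly to the robot.
- spindle: Fixed spindle, leaning 30 deg from vertical to the rotator's front. z runs up along it, y is level. A white foot disc (116 mm dia, 7 mm thick, square 36 mm hub ending at z = 28) is fitted, its underside at the origin, 17 mm before and 116 mm above the rotator's origin. Steel, 14 mm square (flats face +-x, +-y) to z = 62, tapering to a round tip, 12 mm dia, ending at z = 84.
- spacer: Loose plain aluminium ring lying on the right bench, 60 mm outside dia, 20 mm high, round bore 24 mm right through, 0.12 kg. Origin: centre of the underside, z up. Home: on the foot disc's hub, underside at spindle z = 28 mm. Parts slide down the spindle when let go.
- neck_disc: Loose white star-like disc on the right bench, 100 mm dia, 7 mm thick, 8 open U notches in its rim; square hub 36 x 36 mm in its middle, up to 20 mm above the underside; 18 mm square bore right through. 0.11 kg. Origin: centre of the underside, z up, x and y square to the hub's and bore's flats. Lies hub up. Home: on the spacer, underside at spindle z = 48 mm.
- clamp_cap: Loose black knob, 32 mm high: round flange 60 mm dia x 8 mm at the bottom, fluted round grip 40 mm dia above it; blind round bore, 16 mm dia, 18 mm deep, in the underside. 0.10 kg. Origin: centre of the underside, z up its axis. At first parked loosely on the spindle's tip (underside at spindle z = 66 mm). Home: flange on the neck disc's hub, underside at spindle z = 68 mm.
- timer: Bystander: bench timer lying on the right bench, 66 x 62 x 18 mm, loose. Origin: centre of its underside.
- tape_roll: Bystander: roll of tape lying on the right bench, 100 mm dia, 25 mm high, loose. Origin: centre of its underside. The right bench is clear but for spacer and neck disc over x 0.44 to 0.60, y -0.32 to -0.10 m; a tall bin and a centrifuge stand beyond x = 0.63.
- bottle_small: Bystander: small reagent bottle with a red cap, 38 mm dia, 78 mm high, standing on the left bench, loose. Origin: centre of its underside.
Mind the look-alikes: they are no part of the job. Several things have the shape of the neck_disc; the one meant has the colours described above.

How it is judged:
On the way, in this order (a step that is already met when the one before it is completed fails the run):
1. the clamp cap is off the spindle, standing upright on the bench and let go (height (world z) of clamp_cap below 0.01 m and angle between clamp_cap's own z axis and vertical below 0.15 rad and contact force between the fingers and clamp_cap below 0.1 N), for 0.2 s.
2. the spacer is home on the foot disc's hub and let go (z of spacer in the frame of spindle between 0.0255 and 0.0315 m and x of spacer in the frame of spindle between -0.0045 and 0.0045 m and y of spacer in the frame of spindle between -0.0045 and 0.0045 m and angle between the z axis of spacer and the z axis of spindle, either way round below 0.08 rad and contact force between the fingers and spacer below 0.1 N), for 0.2 s.
3. the neck disc is home on the spacer and let go (z of spacer in the frame of spindle between 0.0255 and 0.0315 m and x of spacer in the frame of spindle between -0.0045 and 0.0045 m and y of spacer in the frame of spindle between -0.0045 and 0.0045 m and angle between the z axis of each of spacer, neck_disc and the z axis of spindle, either way round below 0.08 rad and z of neck_disc in the frame of spindle between 0.0455 and 0.0515 m and x of neck_disc in the frame of spindle between -0.0045 and 0.0045 m and y of neck_disc in the frame of spindle between -0.0045 and 0.0045 m and contact force between the fingers and neck_disc below 0.1 N), for 0.2 s.
At the end, for the whole second after the job is handed in: Spacer, neck disc and clamp cap are on the spindle, right way up, at rest and released: undersides at 28, 48 and 68 mm along the spindle from its origin, each within -2.5 to +3.5 mm, with its centre within 4.5 mm of the axis along the spindle's x and y, and square to it within 0.08 rad (z of spacer in the frame of spindle between 0.0255 and 0.0315 m and x of spacer in the frame of spindle between -0.0045 and 0.0045 m and y of spacer in the frame of spindle between -0.0045 and 0.0045 m and angle between the z axis of each of spacer, neck_disc, clamp_cap and the z axis of spindle, either way round below 0.08 rad and z of neck_disc in the frame of spindle between 0.0455 and 0.0515 m and x of neck_disc in the frame of spindle between -0.0045 and 0.0045 m and y of neck_disc in the frame of spindle between -0.0045 and 0.0045 m and z of clamp_cap in the frame of spindle between 0.0655 and 0.0715 m and x of clamp_cap in the frame of spindle between -0.0045 and 0.0045 m and y of clamp_cap in the frame of spindle between -0.0045 and 0.0045 m and linear speed of each of spacer, neck_disc, clamp_cap below 0.02 m/s); the robot touches nothing.
It fails at once if the bench timer is pushed more than 30 mm from its place or tipped over (distance of timer from where it was at the start of the episode above 0.03 m or angle between timer's own z axis and vertical above 0.5 rad).
It fails at once if the tape roll is pushed more than 30 mm from its place or tipped over (distance of tape_roll from where it was at the start of the episode above 0.03 m or angle between tape_roll's own z axis and vertical above 0.5 rad).
It fails at once if the small bottle is pushed more than 30 mm from its place or tipped over (distance of bottle_small from where it was at the start of the episode above 0.03 m or angle between bottle_small's own z axis and vertical above 0.5 rad).
It also fails if it takes over 72 s, if anything falls off the work surface, if the arm or the gripper's body presses on something with over 40 N, if the wrist force passes 120 N, or if a joint passes its speed limit or range.

ROBOT

A 7-joint arm with a two-finger parallel gripper is mounted at the origin on a cart in front of the work surface, level with it; the furniture and walls round the work are solid. World frame = base frame: x ahead of the robot, y to its left, z up, the work surface at z = 0. Lengths are in m, angles in rad, forces in N, time in s.
With the tool pointing down it reaches from about 0.4 to 0.925 m from the base axis. Payload 5.6 kg.
Tool frame: the origin (TCP) lies midway between the tips of the shut fingers; the grasp point (between the pads) lies 19 mm behind it; z points along the fingers, y is the line along which they close (so a half turn about z gives the same grasp; the last joint's range is limited). The gripper opens to 85 mm and grips with 20 to 120 N. Pads are 22 mm wide; open, the fingers measure 114 mm over their backs; the gripper's body (76 mm by 85 mm) begins 54 mm behind the grasp point. The pads swing forward as they close: fully open they stand 13 mm farther back than shut.
Start: joints at [-1.21, 0.468, -0.012, 1.603, 0.006, 1.071, -0.056], TCP at [0.255, 0.598, 0.231] pointing down, gripper open.
Joint ranges: [-2.53, 2.53], [-0.31, 2.02], [-1.57, 1.55], [0.28, 2.44], [-1.29, 4.43], [0.15, 1.84], [-2.92, 2.92]. Speed limits (rad/s): [2.57, 2.57, 3.14, 3.14, 3.14, 3.14, 3.14].

INTERFACE

Orientations are given as a rotation vector (axis times angle).
In Python, from cell import r gives the robot as it stands. The module is installed in compiled form; this text tells all that it offers.
- The arm moves only by the tool jog_arm, never from a script. Its argument "steps" is a list that holds one entry, the list of rows, each a list of 5 numbers: the shift along the tool's x, y, z in m, then the turn about the tool's z in rad, then the opening in per cent of the stroke, from 0 (shut) to 100 (fully open). A call has exactly 5 rows; each row shifts and turns the commanded pose from where the row before left it, along the tool's axes as they then stand; what a row does not reach is not made up. A row lasts 1/12 s, in which the tool goes at most 41.7 mm and 7.16 degrees, less where a joint would pass 70% of its speed; a pose out of reach is approached as far as the arm can. A call is refused whole if a number of a shift passes 0.0417 or a number of a turn 0.125, either way. A call with a gripper value outside its range is refused whole. The fingers move at their own pace and stop on an object; "force" is the grip in N (left out, the last holds). Time passes only in rows, so rows that do not move let the fingers close, or fill a call up. It gives the time, the measured TCP pose, the force, the opening and the grip force at its end, in the units of the state.
- r.state(): the state, without advancing time (a new reading comes with each control period).
- r.grab_frame(name): name is "side" or "top"; returns a dict with "color" (400x640x3 uint8, red, green, blue), "fov_y" (degrees; the focal length in pixels is half the picture's height over the tangent of half this angle, whatever the lens; pixels are square), "cx", "cy" (the principal point, pixels), "R" (3x3) and "t" (3): a world point X has camera coordinates R X + t. Camera axes: x right, y down, z forward; pixel columns grow to the right and rows downward; lengths in m; the calibration is good to about 2 mm. A picture is of the moment at which its call begins. There is no depth.
- r.finish_job(): hands the job in; it is judged then, once.
The state is a dict: "time_s": time; "joints": joint angles; "joint_velocities": joint speeds; "joint_torque": joint torques, N m; "tool_pos": TCP position; "tool_rot": TCP orientation; "wrist_force": force on the tool from outside, world axes, zero at the start; "wrist_torque": the same for the moment, N m; "width": finger opening in m; "grip_force": force on a finger pad.
Only numpy, scipy, OpenCV 4.12 (cv2) and the standard library are available. Lean on these libraries where they do the work, as an engineer would, in place of code of your own. Each camera call takes 0.05 s, during which the arm holds its last target. There are 200 camera calls.

## Working session

There is one attempt and no reset: what is moved stays moved. The work goes in short steps, Python scripts to look and compute and a tool call to move; the robot and the scene stay as the last step left them, time stands still between calls to the robot, and variables do not carry over. Pictures are saved under pics/ and viewed, at most 10 in all, crops included, and the job is handed in when it is done.

Besides the shell and the picture viewer there is one more tool, called after ">>>" by a JSON object that holds its "name" and its "arguments". jog_arm: Moves the arm, as the interface text tells. Its arguments: {"type":"object","properties":{"steps":{"type":"array"},"force":{"type":"number"}},"required":["steps"]}

```bash
mkdir -p pics; cat > h.py <<'E'
import numpy as np, cv2
from cell import r
from scipy.spatial.transform import Rotation as Ro
def cam(n):
    f=r.grab_frame(n); f['f']=200/np.tan(np.radians(f['fov_y'])/2); return f
def save(f,n,box=None,s=1):
    im=f['color'][:,:,::-1]
    if box: im=im[box[1]:box[3],box[0]:box[2]]
    cv2.imwrite('pics/'+n,cv2.resize(im,None,fx=s,fy=s,interpolation=cv2.INTER_CUBIC))
def proj(f,X):
    c=np.atleast_2d(X)@np.array(f['R']).T+f['t']; return np.c_[f['f']*c[:,0]/c[:,2]+f['cx'],f['f']*c[:,1]/c[:,2]+f['cy']]
def ray(f,u,v):
    d=np.array(f['R']).T@np.array([(u-f['cx'])/f['f'],(v-f['cy'])/f['f'],1]); return -np.array(f['R']).T@f['t'],d/np.linalg.norm(d)
def onz(f,u,v,z):
    c,d=ray(f,u,v); return c+d*(z-c[2])/d[2]
def tri(a,pa,b,pb):
    A=0;B=0
    for f,p in((a,pa),(b,pb)):
        c,d=ray(f,*p); M=np.eye(3)-np.outer(d,d); A=A+M; B=B+M@c
    return np.linalg.solve(A,B)
E
python3 - <<'E'
from h import *
np.set_printoptions(precision=4,suppress=True)
s=r.state(); print(s)
print(Ro.from_rotvec(s['tool_rot']).as_matrix())
for n in('side','top'):
    f=cam(n); save(f,n+'0.png'); print(n,f['fov_y'],f['cx'],f['cy'],f['R'],f['t'],-np.array(f['R']).T@f['t'])
E
```

```text
{'time_s': 0.0, 'joints': array([-1.21  ,  0.4684, -0.0116,  1.6037,  0.0059,  1.0714, -0.0563]), 'joint_velocities': array([ 0.0015, -0.0017,  0.0024, -0.0001,  0.0007,  0.0014,  0.0007]), 'joint_torque': array([ -0.0003, -53.2403,   0.0215, -25.1308,   0.0114,   0.0077,
         0.    ]), 'tool_pos': array([0.2552, 0.5972, 0.2303]), 'tool_rot': array([-0.6301, -3.0775,  0.0029]), 'wrist_force': array([ 0.6245, -0.4512,  0.6051]), 'wrist_torque': array([ 0.0232,  0.0047, -0.004 ]), 'grip_force': 0.0, 'width': 0.08558530716672126}
[[-0.9195  0.393  -0.0006]
 [ 0.393   0.9195 -0.0017]
 [-0.0001 -0.0018 -1.    ]]
side 42.093976360356734 317.5842505022376 206.52775735421875 [[ 0.2012 -0.9794 -0.0201]
 [-0.6277 -0.1131 -0.7702]
 [ 0.752   0.1676 -0.6374]] [-0.0956  0.3848  1.3408] [-0.7476 -0.2748  1.1491]
top 51.67559855498877 322.6564395054317 205.84414083545502 [[ 0.0167 -0.9997  0.0197]
 [-0.9942 -0.0187 -0.106 ]
 [ 0.1063 -0.0178 -0.9942]] [-0.029   0.5201  1.3284] [0.3763 0.0043 1.3764]
```

View pics/side0.png

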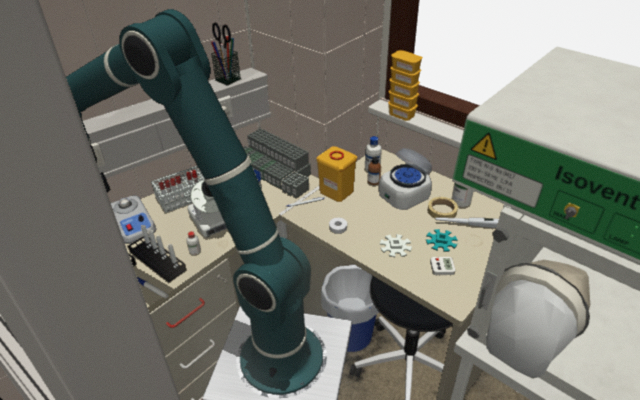

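View pics/top0.png

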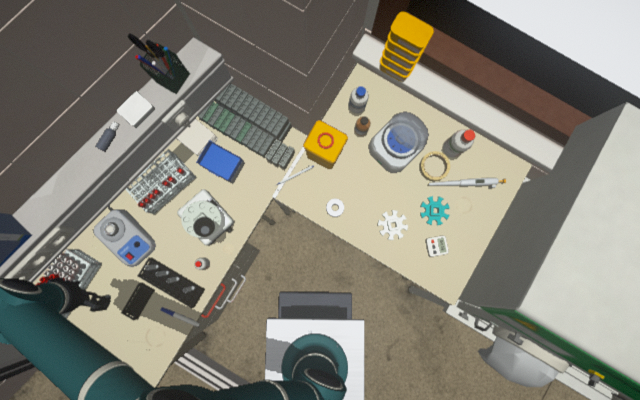

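```bash
python3 - <<'E'
from h import *
f=cam('top'); 
a=cv2.resize(f['color'][180:290,150:260,::-1],None,fx=5,fy=5,interpolation=cv2.INTER_CUBIC)
cv2.imwrite('pics/c1.png',a)
save(f,'c2.png',(310,180,470,280),5)
g=cam('side')
save(g,'c3.png',(110,160,270,270),5)
for n,u,v,z in(('spacer',335,207,.02),('disc',393,224,.007),('teal',434,210,.007),('bottle',201,264,.078),('capguess',205,227,.2)): print(n,onz(f,u,v,z))
E
```

```text
spacer [ 0.51828315 -0.06080841  0.02      ]
disc [ 0.46634769 -0.25549418  0.007     ]
teal [ 0.51576164 -0.39334628  0.007     ]
bottle [0.32693577 0.35489365 0.078     ]
capguess [0.43556083 0.31564199 0.2       ]
```

View pics/c1.png

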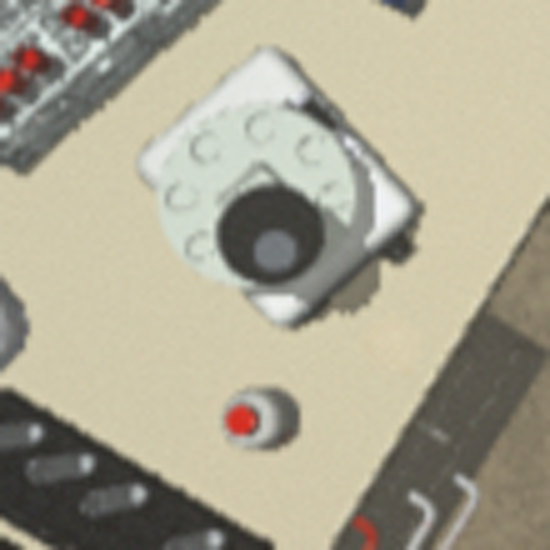

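View pics/c2.png

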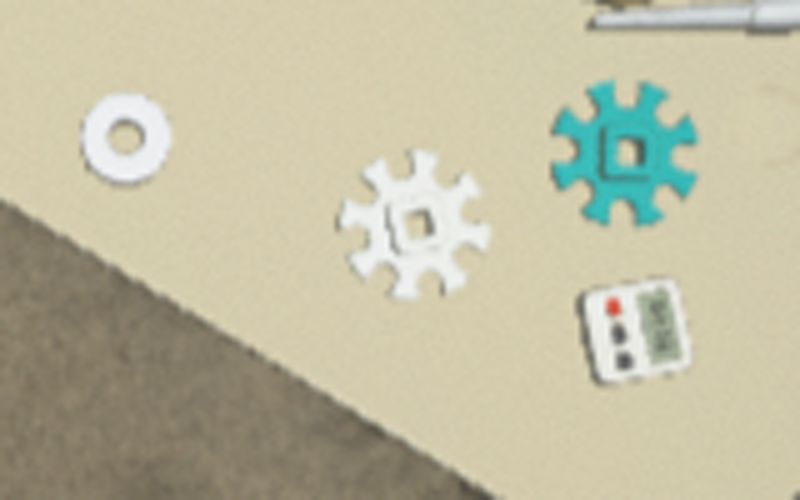

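View pics/c3.png

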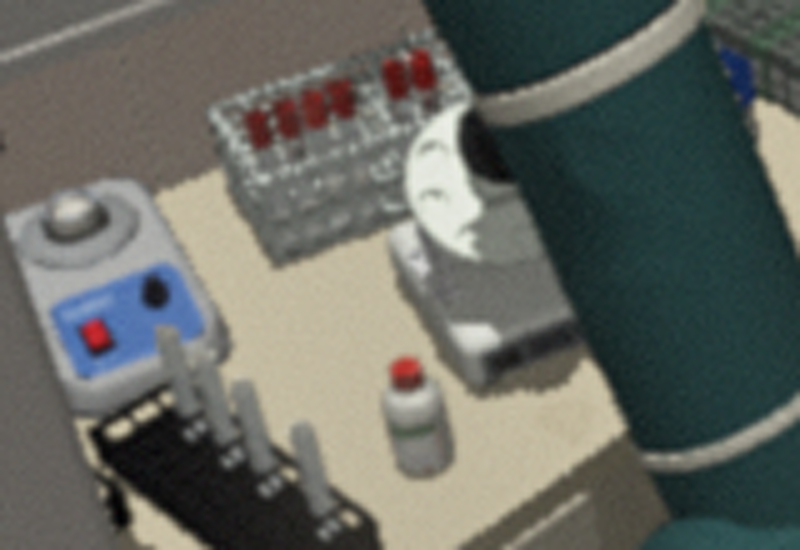

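```bash
python3 - <<'E'
from h import *
np.set_printoptions(precision=4,suppress=True)
f=cam('top')
c=[onz(f,150+u/5,180+v/5,.045) for u,v in((268,48),(138,163),(420,212),(288,326))]
T,L,R_,B=c; print(np.array(c)); 
print([np.linalg.norm(a-b) for a,b in((T,L),(R_,B),(T,R_),(L,B))])
ctr=np.mean(c,0)
d=(T-R_)/np.linalg.norm(T-R_)+(L-B)/np.linalg.norm(L-B)
e=(T-L)/np.linalg.norm(T-L)+(R_-B)/np.linalg.norm(R_-B)
print('ctr',ctr,'yaw',np.degrees(np.arctan2(d[1],d[0])), 'perp',np.degrees(np.arctan2(e[1],e[0])))
for yaw in(np.arctan2(d[1],d[0]),):
    R=Ro.from_euler('z',yaw).as_matrix()
    o=np.array([ctr[0],ctr[1],0])+R@[-.017,0,.116]; a=R@[-.5,0,3**.5/2]
    for n,s in(('foot top',.007),('flange',.074),('captop',.098)):
        p=o+a*s; print(n,p,(proj(f,p)[0]-[150,180])*5)
E
```

```text
[[0.5643 0.3668 0.045 ]
 [0.4881 0.4464 0.045 ]
 [0.4598 0.2646 0.045 ]
 [0.3854 0.3457 0.045 ]]
[np.float64(0.11020903319250035), np.float64(0.10999828262604451), np.float64(0.1461760268433109), np.float64(0.14380309728667742)]
ctr [0.4744 0.3559 0.045 ] yaw 44.408792824511025 perp -46.849463451940274
foot top [0.4598 0.3415 0.1221] [267.8099 201.3518]
flange [0.4358 0.3181 0.1801] [279.8343 236.3502]
captop [0.4273 0.3097 0.2009] [284.4409 249.7584]
```

```bash
cat > meas.py <<'E'
from h import *
np.set_printoptions(precision=4,suppress=True)
f=cam('top'); im=cv2.resize(f['color'],None,fx=4,fy=4,interpolation=cv2.INTER_CUBIC).astype(int)
def big(m,box):
    k=np.zeros(m.shape,np.uint8); x0,y0,x1,y1=[4*b for b in box]; k[y0:y1,x0:x1]=m[y0:y1,x0:x1]
    c=max(cv2.contours if 0 else cv2.findContours(k,cv2.RETR_EXTERNAL,cv2.CHAIN_APPROX_NONE)[0],key=cv2.contourArea); return c
sx=lambda p:((np.array(p)+.5)/4-.5)
V=im.max(2); sat=V-im.min(2)
dark=big((V<95),(190,212,220,240)); 
hull=cv2.convexHull(dark); e=cv2.fitEllipse(hull); print('cap dark',sx(e[0]),np.array(e[1])/4,e[2])
for nm,box,z in(('spacer',(320,190,350,224),.02),('disc',(374,205,412,245),.007)):
    for th in(25,35):
        c=big((sat<th)&(V>150),box); e=cv2.fitEllipse(cv2.convexHull(c)); p=sx(e[0]); print(nm,th,p,np.array(e[1])/4,onz(f,*p,z))
b=im[4*218:4*242,4*198:4*214]
g=big((V>95)&(V<150)&(sat<40),(198,222,212,238)); e=cv2.fitEllipse(g); print('gray top',sx(e[0]),np.array(e[1])/4)
E
python3 meas.py; python3 - <<'E'
from h import *
f=cam('top'); im=f['color']; print(im[215:242:2,190:222:2].max(2)); 
E
```

```text
cap dark [203.948  226.5137] [19.4445 20.8284] 84.06489562988281
spacer 25 [334.665  207.3034] [18.5951 19.1161] [ 0.5173 -0.0597  0.02  ]
spacer 35 [334.7394 207.3273] [19.5599 20.0273] [ 0.5172 -0.06    0.02  ]
disc 25 [392.4232 224.7271] [30.3783 30.6821] [ 0.4639 -0.2536  0.007 ]
disc 35 [392.4256 224.7826] [31.5337 31.8527] [ 0.4637 -0.2536  0.007 ]
gray top [204.5904 229.6606] [7.6025 8.2752]
[[218 219 219 219 180 184 216 165 189 220 220 220 219 219 220 192]
 [218 218 216 182 200 153 102  96  79 150 213 220 196 197 210 213]
 [217 217 173 162  80  61  64  65  66  65  85 205 213 222 218 214]
 [218 220 185  72  59  63  64  62  60  68  63  77 159 194 198 201]
 [220 222 114  64  64  60  66  61  65  60  66  69 107 136 212 177]
 [216 218  71  66  61  65  62  69  65  67  66  63  81 136 137 147]
 [201 206  69  66  64  62 106 123 119  89  64  61  77 137 138 142]
 [221 215  88  61  63  73 125 124 126 122  67  64  97 136 144 144]
 [200 213 147  63  63  72 126 123 122 113  65  66 129 139 142 132]
 [217 219 218  97  61  63  91 109 105  72  63 113 138 138 131 101]
 [210 215 221 207 137  75  66  61  67  77 126 147 137 128  97  86]
 [209 209 206 208 181 165 135 122 124 139 143 138 126  88  87 122]
 [211 210 209 210 196 166 207 223 223 219 141 126  82 105 127 123]
 [212 211 209 209 212 195 205 235 237 224 172  90  72 129 124 123]]
```

>>> {"name": "jog_arm", "arguments": {"steps": [[[0, 0, -0.017, -0.117, 100], [0, 0, -0.017, -0.117, 100], [0, 0, -0.017, -0.117, 100], [0, 0, -0.017, -0.117, 100], [0, 0, -0.017, -0.117, 100]]], "force": 40}}

```text
time_s: 0.77
tool_pos: [0.2554, 0.5976, 0.3171]
tool_rot: [-0.293, 3.128, -0.0]
wrist_force: [0.3, 0.3, -0.2]
width: 0.0852
grip_force: 0.0
```

>>> {"name": "jog_arm", "arguments": {"steps": [[[0, 0, -0.017, -0.117, 100], [0, 0, -0.017, -0.117, 100], [0, 0, -0.017, -0.117, 100], [0, 0, -0.017, -0.117, 100], [0, 0, -0.017, -0.117, 100]]]}}

```text
time_s: 1.18
tool_pos: [0.2555, 0.5975, 0.4021]
tool_rot: [-1.182, 2.911, -0.0]
wrist_force: [0.4, 0.9, 0.3]
width: 0.0852
grip_force: 0.0
```

>>> {"name": "jog_arm", "arguments": {"steps": [[[0.0127, -0.031, 0, 0, 100], [0.0127, -0.031, 0, 0, 100], [0.0127, -0.031, 0, 0, 100], [0.0127, -0.031, 0, 0, 100], [0.0127, -0.031, 0, 0, 100]]]}}

```text
time_s: 1.6
tool_pos: [0.3175, 0.4404, 0.4013]
tool_rot: [-1.174, 2.914, 0.0]
wrist_force: [0.5, -0.4, -0.9]
width: 0.0853
grip_force: 0.0
```

>>> {"name": "jog_arm", "arguments": {"steps": [[[0.0127, -0.031, 0, 0, 100], [0.0127, -0.031, 0, 0, 100], [0.0127, -0.031, 0, 0, 100], [0.0127, -0.031, 0, 0, 100], [0.0127, -0.031, 0, 0, 100]]]}}

```text
time_s: 2.02
tool_pos: [0.3791, 0.2846, 0.4015]
tool_rot: [-1.174, 2.913, 0.0]
wrist_force: [0.2, 0.0, 0.6]
width: 0.0855
grip_force: 0.0
```

>>> {"name": "jog_arm", "arguments": {"steps": [[[0.0127, -0.031, 0, 0, 100], [0.0127, -0.031, 0, 0, 100], [0.0127, -0.031, 0, 0, 100], [0.0127, -0.031, 0, 0, 100], [0.0127, -0.031, 0, 0, 100]]]}}

```text
time_s: 2.43
tool_pos: [0.4408, 0.1289, 0.4016]
tool_rot: [-1.174, 2.913, 0.0]
wrist_force: [-0.2, -0.3, 0.0]
width: 0.0855
grip_force: 0.0
```

>>> {"name": "jog_arm", "arguments": {"steps": [[[0.0127, -0.031, 0, 0, 100], [0.0127, -0.031, 0, 0, 100], [0.0127, -0.031, 0, 0, 100], [0.0127, -0.031, 0, 0, 100], [0.0127, -0.031, 0, 0, 100]]]}}

```text
time_s: 2.85
tool_pos: [0.5025, -0.0268, 0.4016]
tool_rot: [-1.174, 2.913, -0.0]
wrist_force: [1.6, 0.3, 0.4]
width: 0.0855
grip_force: 0.0
```

```bash
python3 - <<'E'
from h import *
np.set_printoptions(precision=4,suppress=True)
s=r.state(); print(s['time_s'],s['tool_pos'],s['joints']); print(Ro.from_rotvec(s['tool_rot']).as_matrix())
g=cam('side'); f=cam('top')
a=cv2.resize(g['color'][180:260,175:240,::-1] if 0 else g['color'][170:250,170:250,::-1],None,fx=5,fy=5,interpolation=cv2.INTER_CUBIC)
b=cv2.resize(f['color'][180:260,170:250,::-1],None,fx=5,fy=5,interpolation=cv2.INTER_CUBIC)
cv2.imwrite('pics/c4.png',np.hstack([a,b]))
E
```

```text
2.85 [ 0.5025 -0.0268  0.4016] [-0.2904  0.0696  0.2971  1.7406 -0.0212  1.3337  2.3479]
[[-0.7206 -0.6934  0.0008]
 [-0.6934  0.7206  0.0003]
 [-0.0007 -0.0003 -1.    ]]
```

View pics/c4.png

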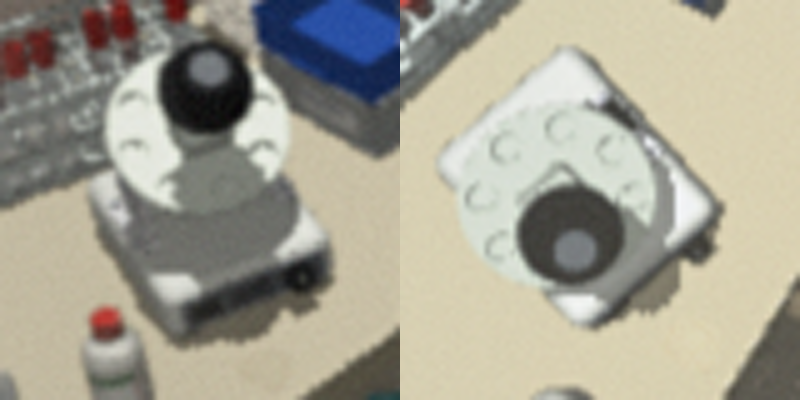

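```bash
python3 - <<'E'
from h import *
np.set_printoptions(precision=4,suppress=True)
g=cam('side'); f=cam('top')
def el(F,box,mask,lo=0):
    im=cv2.resize(F['color'],None,fx=4,fy=4,interpolation=cv2.INTER_CUBIC).astype(int); V=im.max(2); S=V-im.min(2)
    m=mask(V,S,im); k=np.zeros(V.shape,np.uint8); x0,y0,x1,y1=[4*b for b in box]; k[y0:y1,x0:x1]=m[y0:y1,x0:x1]
    c=max(cv2.findContours(k,0,1)[0],key=cv2.contourArea); e=cv2.fitEllipse(cv2.convexHull(c)); return (np.array(e[0])+.5)/4-.5,np.array(e[1])/4
gt=lambda V,S,i:(V>92)&(V<150)&(S<40)
pf,ef=el(f,(198,222,212,238),gt); pg,eg=el(g,(206,177,218,190),gt); print(pf,ef,pg,eg)
ct=tri(f,pf,g,pg); print('captop tri',ct,'by z',onz(f,*pf,.2009),onz(g,*pg,.2009),proj(f,ct)-pf,proj(g,ct)-pg)
foot=tri(f,(201.6,219.),g,(209.5,196.2)); print('foot',foot, onz(f,201.6,219,.1221),onz(g,209.5,196.2,.1221)); d=foot-ct; print(np.linalg.norm(d),np.degrees(np.arctan2(d[1],d[0])))
# base top corners seen in side crop
P=[(90,190),(180,315),(325,232)]
for u,v in P: print(onz(g,170+u/5,170+v/5,.045))
E
```

```text
[204.5714 229.7108] [8.1756 8.7072] [211.3308 183.2369] [6.3253 7.3796]
captop tri [0.4279 0.3178 0.1967] by z [0.4278 0.3163 0.2009] [0.4227 0.3156 0.2009] [[-0.1561  0.0389]] [[0.1454 0.0172]]
foot [0.464  0.3507 0.1131] [0.4635 0.3476 0.1221] [0.4535 0.3459 0.1221]
0.0967527452407934 42.359679102966005
[0.4705 0.4411 0.045 ]
[0.364  0.3362 0.045 ]
[0.4574 0.2715 0.045 ]
```

>>> {"name": "jog_arm", "arguments": {"steps": [[[-0.0186, 0.03, 0, 0, 100], [-0.0186, 0.03, 0, 0, 100], [-0.0186, 0.03, 0, 0, 100], [-0.0186, 0.03, 0, 0, 100], [-0.0186, 0.03, 0, 0, 100]]]}}

```text
time_s: 3.47
tool_pos: [0.4636, 0.1505, 0.4016]
tool_rot: [-1.178, 2.912, 0.001]
wrist_force: [0.2, -0.3, -1.5]
width: 0.0854
grip_force: 0.0
```

>>> {"name": "jog_arm", "arguments": {"steps": [[[-0.0186, 0.03, 0, 0, 100], [-0.0186, 0.03, 0, 0, 100], [-0.0186, 0.03, 0, 0, 100], [-0.0186, 0.03, 0, 0, 100], [-0.0186, 0.03, 0, 0, 100]]]}}

```text
time_s: 3.88
tool_pos: [0.4261, 0.3229, 0.4016]
tool_rot: [-1.179, 2.912, 0.001]
wrist_force: [1.2, 0.5, -0.5]
width: 0.0857
grip_force: 0.0
```

>>> {"name": "jog_arm", "arguments": {"steps": [[[0, 0, 0.036, 0, 85], [0, 0, 0.036, 0, 85], [0, 0, 0.036, 0, 85], [0, 0, 0.036, 0, 85], [0, 0, 0.036, 0, 85]]]}}

```text
time_s: 4.3
tool_pos: [0.4266, 0.3214, 0.2201]
tool_rot: [-1.179, 2.912, 0.002]
wrist_force: [0.1, 0.5, 0.1]
width: 0.0727
grip_force: 0.0
```

>>> {"name": "jog_arm", "arguments": {"steps": [[[0, 0, 0.01, 0, 85], [0, 0, 0.01, 0, 85], [0, 0, 0.01, 0, 85], [0, 0, 0.01, 0, 85], [0, 0, 0, 0, 85]]]}}

```text
time_s: 4.72
tool_pos: [0.4281, 0.3201, 0.1808]
tool_rot: [1.174, -2.913, 0.0]
wrist_force: [-0.8, -1.2, 0.2]
width: 0.0727
grip_force: 0.0
```

```bash
python3 - <<'E'
from h import *
g=cam('side'); f=cam('top'); print(r.state()['tool_pos'],r.state()['wrist_force'],r.state()['joints'])
a=cv2.resize(g['color'][140:220,170:250,::-1],None,fx=5,fy=5,interpolation=cv2.INTER_CUBIC)
b=cv2.resize(f['color'][180:260,165:245,::-1],None,fx=5,fy=5,interpolation=cv2.INTER_CUBIC)
cv2.imwrite('pics/c5.png',np.hstack([a,b]))
E
```

```text
[0.42872226 0.32039229 0.18208285] [0.46340779 0.25166128 0.88724617] [-0.68364493  0.33529578 -0.02495091  1.929959    0.01067271  0.8751211
  1.62289146]
```

View pics/c5.png

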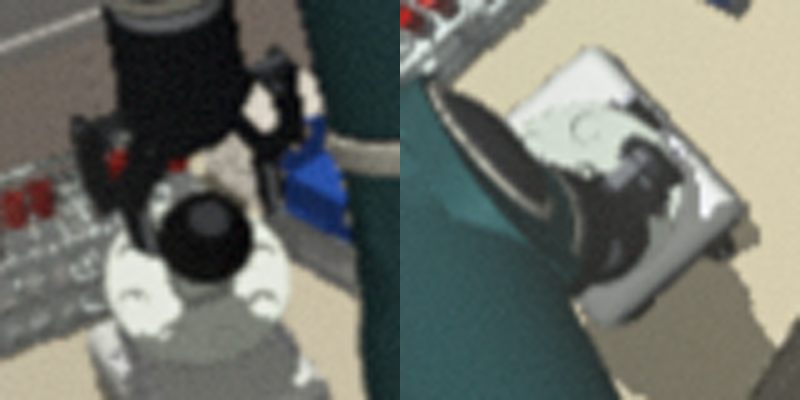

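>>> {"name": "jog_arm", "arguments": {"steps": [[[0, 0, 0, 0, 20], [0, 0, 0, 0, 20], [0, 0, 0, 0, 20], [0, 0, 0, 0, 20], [0, 0, 0, 0, 20]]], "force": 50}}

```text
time_s: 5.23
tool_pos: [0.4288, 0.3201, 0.1824]
tool_rot: [-1.173, 2.913, 0.0]
wrist_force: [-0.7, -1.2, 5.7]
width: 0.0383
grip_force: 49.6
```

>>> {"name": "jog_arm", "arguments": {"steps": [[[0, 0, 0, 0, 20], [0, 0, 0, 0, 20], [0, 0, 0, 0, 20], [0, 0, 0, 0, 20], [0, 0, 0, 0, 20]]]}}

```text
time_s: 5.65
tool_pos: [0.4288, 0.3201, 0.1824]
tool_rot: [-1.173, 2.913, 0.0]
wrist_force: [-0.8, -1.7, 5.2]
width: 0.0387
grip_force: 49.6
```

>>> {"name": "jog_arm", "arguments": {"steps": [[[0.003, 0, -0.0052, 0, 20], [0.003, 0, -0.0052, 0, 20], [0.0035, 0, -0.006, 0, 20], [0.0035, 0, -0.006, 0, 20], [0.0035, 0, -0.006, 0, 20]]]}}

```text
time_s: 6.07
tool_pos: [0.4157, 0.3079, 0.2101]
tool_rot: [1.174, -2.913, 0.001]
wrist_force: [-0.3, -0.1, -0.6]
width: 0.0379
grip_force: 50.2
```

>>> {"name": "jog_arm", "arguments": {"steps": [[[0, 0, -0.02, 0, 20], [0, 0, -0.02, 0, 20], [0, 0, -0.02, 0, 20], [0, 0, -0.01, 0, 20], [0, 0, 0, 0, 20]]]}}

```text
time_s: 6.48
tool_pos: [0.4172, 0.3091, 0.2822]
tool_rot: [-1.173, 2.91, 0.002]
wrist_force: [-0.3, -0.3, -1.0]
width: 0.0382
grip_force: 50.3
```

```bash
python3 - <<'E'
from h import *
g=cam('side'); s=r.state(); print(s['tool_pos'],s['wrist_force'],s['width'])
save(g,'c6.png',(160,110,270,200),5)
E
```

```text
[0.41655848 0.30858751 0.28051255] [-0.62722075  0.22481743 -0.63307653] 0.03834075051477036
```

View pics/c6.png

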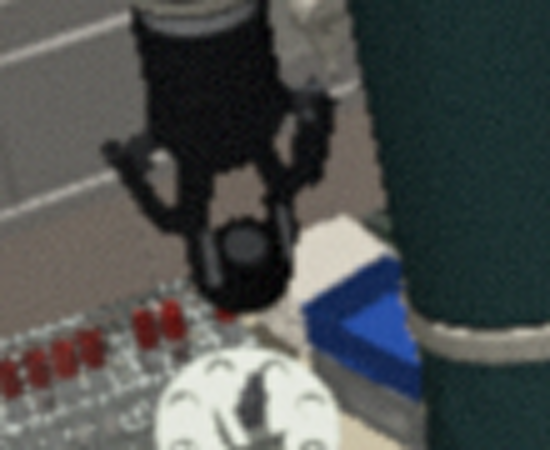

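>>> {"name": "jog_arm", "arguments": {"steps": [[[0.0157, -0.0282, 0, 0, 20], [0.0157, -0.0282, 0, 0, 20], [0.0157, -0.0282, 0, 0, 20], [0.0157, -0.0282, 0, 0, 20], [0.0157, -0.0282, 0, 0, 20]]]}}

```text
time_s: 6.95
tool_pos: [0.4567, 0.1506, 0.2781]
tool_rot: [1.174, -2.911, 0.0]
wrist_force: [1.3, -0.2, -0.3]
width: 0.0381
grip_force: 50.4
```

>>> {"name": "jog_arm", "arguments": {"steps": [[[0.0157, -0.0282, 0, 0, 20], [0.0157, -0.0282, 0, 0, 20], [0.0157, -0.0282, 0, 0, 20], [0.0157, -0.0282, 0, 0, 20], [0.0157, -0.0282, 0, 0, 20]]]}}

```text
time_s: 7.37
tool_pos: [0.4979, -0.0052, 0.2781]
tool_rot: [1.173, -2.911, -0.001]
wrist_force: [0.3, 0.8, -1.1]
width: 0.0381
grip_force: 50.4
```

>>> {"name": "jog_arm", "arguments": {"steps": [[[0.0157, -0.0282, 0, 0, 20], [0.0157, -0.0282, 0, 0, 20], [0.0157, -0.0282, 0, 0, 20], [0.0157, -0.0282, 0, 0, 20], [0.0157, -0.0282, 0, 0, 20]]]}}

```text
time_s: 7.78
tool_pos: [0.5391, -0.1609, 0.2779]
tool_rot: [1.173, -2.911, -0.002]
wrist_force: [0.9, 1.1, -0.5]
width: 0.0379
grip_force: 50.4
```

>>> {"name": "jog_arm", "arguments": {"steps": [[[0, 0, 0.034, 0, 20], [0, 0, 0.034, 0, 20], [0, 0, 0.034, 0, 20], [0, 0, 0.034, 0, 20], [0, 0, 0.034, 0, 20]]]}}

```text
time_s: 8.2
tool_pos: [0.5384, -0.1593, 0.1067]
tool_rot: [1.173, -2.912, -0.002]
wrist_force: [0.7, 0.3, -1.7]
width: 0.0382
grip_force: 50.5
```

```bash
python3 - <<'E'
from h import *
np.set_printoptions(precision=4,suppress=True)
s=r.state(); print(s['tool_pos'],s['joints'],s['wrist_force'])
# spindle tip: steel dark/grey on white foot disc
f=cam('top'); g=cam('side')
np.set_printoptions(linewidth=250)
print(f['color'][214:238,192:218,1]); print('side 200..222 x 178..200'); print(g['color'][176:204,198:224,1])
E
```

```text
[ 0.5384 -0.1593  0.1067] [ 0.0037  0.489   0.2847  1.9309 -0.194   0.7507  2.7362] [ 0.665   0.2721 -1.7291]
[[222 223 222 222 225 223 211 188 176 191 197 167 154 192 222 224 224 224 222 222 223 223 223 223 221 223]
 [221 223 223 223 223 210 186 174 189 212 224 213 172 156 195 220 223 224 223 223 223 222 224 224 222 222]
 [222 222 225 223 209 187 176 197 217 225 224 224 214 173 154 193 222 224 224 223 224 222 222 211 205 213]
 [223 222 221 206 187 185 210 221 223 223 201 219 226 214 174 155 194 221 224 223 223 222 206 180 204 217]
 [222 212 195 180 196 214 224 223 213 180 149 174 217 225 213 174 155 193 220 222 223 214 212 205 221 223]
 [222 199 178 195 217 226 225 210 163 138 124 120 171 220 225 211 172 160 215 225 222 194 217 223 224 224]
 [222 195 193 218 224 225 197 160 130 132 135  96 116 180 221 226 212 181 218 223 223 194 214 223 224 222]
 [222 214 219 223 224 211 153 128 131 134 130 106  91 130 207 225 225 211 193 183 216 211 208 207 210 211]
 [223 221 223 224 222 216 172 136 132 135 129 143 104 114 210 226 224 202 159 142 178 216 217 214 206 214]
 [222 223 223 223 224 225 2
[... 3900 characters left out ...]
 132 119 114 109 116 108 135 212 233 232 230 223 215 223]
 [193 221 230 233 232 228 175 127 166 211 217 180 131 102  95  91  96  89 141 220 234 229 199 174 170 166]
 [206 211 228 231 232 233 215 165 130 143 146 124 101  90  95 100 105 115 148 210 231 217 169 166 198 174]
 [228 223 228 231 230 232 232 213 138 102 101  98  99 105 110 123 121 123 134 174 220 217 188 210 230 224]
 [230 228 231 230 231 231 233 224 162 112 108 111 119 124 125 127 123 121 130 172 224 230 225 230 233 233]
 [230 230 232 232 232 233 233 226 183 133 119 122 128 131 130 132 125 134 169 213 230 233 230 230 230 230]
 [231 231 231 232 231 230 230 231 216 160 130 126 128 125 129 124 133 164 210 232 233 231 231 232 231 232]]
```

>>> {"name": "jog_arm", "arguments": {"steps": [[[0, 0, 0.016, 0, 20], [0, 0, 0.016, 0, 20], [0, 0, 0.016, 0, 20], [0, 0, 0.016, 0, 20], [0, 0, 0.01, 0, 20]]], "force": 22}}

```text
time_s: 8.72
tool_pos: [0.5399, -0.1595, 0.0356]
tool_rot: [1.174, -2.914, -0.0]
wrist_force: [-0.1, -0.5, -1.0]
width: 0.038
grip_force: 50.6
```

>>> {"name": "jog_arm", "arguments": {"steps": [[[0, 0, 0.003, 0, 20], [0, 0, 0.002, 0, 20], [0, 0, 0.002, 0, 20], [0, 0, 0.002, 0, 20], [0, 0, 0.002, 0, 20]]]}}

```text
time_s: 9.13
tool_pos: [0.5406, -0.1597, 0.0254]
tool_rot: [-1.174, 2.913, -0.001]
wrist_force: [0.3, 0.2, -1.4]
width: 0.0379
grip_force: 50.6
```

```bash
python3 - <<'E'
from h import *
f=cam('top'); g=cam('side')
print(onz(f,203.2,227.7,.1887), onz(g,210.4,186.6,.1887), tri(f,(203.2,227.7),g,(210.4,186.6)))
E
```

```text
[0.43403819 0.32365838 0.1887    ] [0.42096809 0.31996355 0.1887    ] [0.43455312 0.32676496 0.17753422]
```

>>> {"name": "jog_arm", "arguments": {"steps": [[[0, 0, 0.002, 0, 24], [0, 0, 0.002, 0, 24], [0, 0, 0.002, 0, 24], [0, 0, 0, 0, 24], [0, 0, 0, 0, 24]]], "force": 20}}

```text
time_s: 9.65
tool_pos: [0.5431, -0.1581, 0.0218]
tool_rot: [-1.174, 2.908, -0.001]
wrist_force: [-0.7, 5.4, 19.8]
width: 0.0381
grip_force: 53.6
```

>>> {"name": "jog_arm", "arguments": {"steps": [[[0, 0, -0.003, 0, 60], [0, 0, 0, 0, 60], [0, 0, 0, 0, 60], [0, 0, 0, 0, 60], [0, 0, 0, 0, 60]]], "force": 20}}

```text
time_s: 10.07
tool_pos: [0.5396, -0.1597, 0.0213]
tool_rot: [1.174, -2.913, -0.0]
wrist_force: [-0.6, 0.6, -0.2]
width: 0.0514
grip_force: 0.0
```

```bash
cat > mk.py <<'E'
from h import *
np.set_printoptions(precision=4,suppress=True)
def els(F,box,mask,hull=True,n=1):
    im=cv2.resize(F['color'],None,fx=4,fy=4,interpolation=cv2.INTER_CUBIC).astype(int); V=im.max(2); S=V-im.min(2)
    m=mask(V,S,im); k=np.zeros(V.shape,np.uint8); x0,y0,x1,y1=[4*b for b in box]; k[y0:y1,x0:x1]=m[y0:y1,x0:x1]
    c=max(cv2.findContours(k,0,1)[0],key=cv2.contourArea); e=cv2.fitEllipse(cv2.convexHull(c)); return (np.array(e[0])+.5)/4-.5,np.array(e[1])/4
gray=lambda V,S,i:(V>92)&(V<160)&(S<40)
dark=lambda V,S,i:(V<92)
E
python3 - <<'E'
from mk import *
s=r.state(); print(s['tool_pos'],s['width'],s['grip_force'])
g=cam('side'); q=proj(g,[[.54,-.16,.0],[.54,-.16,.032]]); print(q)
save(g,'c7.png',(int(q[0,0])-50,int(q[0,1])-50,int(q[0,0])+50,int(q[0,1])+35),6)
E
```

```text
[ 0.5396 -0.1597  0.0213] 0.051386007970450474 0.0
[[368.879  225.8412]
 [369.2976 218.5361]]
```

View pics/c7.png

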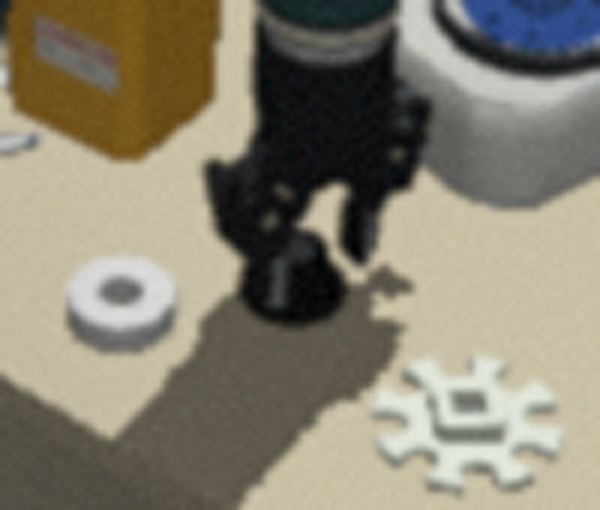

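>>> {"name": "jog_arm", "arguments": {"steps": [[[0, 0, -0.02, 0, 80], [0, 0, -0.03, 0, 100], [0, 0, -0.03, 0, 100], [0, 0, -0.02, 0, 100], [0, 0, 0, 0, 100]]]}}

```text
time_s: 10.53
tool_pos: [0.5427, -0.1605, 0.1258]
tool_rot: [-1.171, 2.908, -0.006]
wrist_force: [0.8, 0.4, 0.0]
width: 0.0855
grip_force: 0.0
```

```bash
python3 - <<'E'
from mk import *
f=cam('top'); g=cam('side'); s=r.state(); print(s['tool_pos'],s['width'])
w=lambda V,S,i:(S<32)&(V>160)
p,e=els(g,(327,208,352,232),w); print('side spacer',p,e,onz(g,*p,.012))
# bore: darker hole
h=lambda V,S,i:(V<185)
for F,b,z in((g,(333,212,344,221),.02),(f,(330,203,340,212),.02)):
    pb,eb=els(F,b,h); print('bore',pb,eb,onz(F,*pb,.02),onz(F,*pb,.01))
q=proj(g,[.54,-.16,.0])[0]; pc,ec=els(g,(355,208,382,233),lambda V,S,i:V<70); print('cap',pc,ec,[onz(g,*pc,z) for z in(.005,.015)])
E
```

```text
[ 0.5403 -0.1596  0.1221] 0.08538233689110625
side spacer [337.6673 225.1935] [18.532 20.786] [ 0.5114 -0.0602  0.012 ]Traceback (most recent call last):
  File "<stdin>", line 8, in <module>
  File "mk.py", line 6, in els
    c=max(cv2.findContours(k,0,1)[0],key=cv2.contourArea); e=cv2.fitEllipse(cv2.convexHull(c)); return (np.array(e[0])+.5)/4-.5,np.array(e[1])/4
                                                             ~~~~~~~~~~~~~~^^^^^^^^^^^^^^^^^^^
cv2.error: OpenCV(4.12.0) /io/opencv/modules/imgproc/src/shapedescr.cpp:361: error: (-201:Incorrect size of input array) There should be at least 5 points to fit the ellipse in function 'fitEllipseNoDirect'
```

>>> {"name": "jog_arm", "arguments": {"steps": [[[-0.0175, 0.0293, 0, 0, 100], [-0.0175, 0.0293, 0, 0, 100], [-0.0176, 0.0293, 0, 0, 100], [0, 0, 0.03, 0, 100], [0, 0, 0.03, 0, 100]]], "force": 40}}

```text
time_s: 11.05
tool_pos: [0.5172, -0.0567, 0.061]
tool_rot: [-1.181, 2.909, 0.001]
wrist_force: [0.7, -0.7, -0.7]
width: 0.0853
grip_force: 0.0
```

>>> {"name": "jog_arm", "arguments": {"steps": [[[0, 0, 0.03, 0, 100], [0, 0, 0.02, 0, 100], [0, 0, 0.01, 0, 100], [0, 0, 0, 0, 100], [0, 0, 0, 0, 100]]]}}

```text
time_s: 11.47
tool_pos: [0.5164, -0.06, 0.0011]
tool_rot: [1.173, -2.913, -0.001]
wrist_force: [-0.2, -0.2, 1.2]
width: 0.0854
grip_force: 0.0
```

>>> {"name": "jog_arm", "arguments": {"steps": [[[0, 0, 0, 0, 40], [0, 0, 0, 0, 40], [0, 0, 0, 0, 40], [0, 0, 0, 0, 40], [0, 0, 0, 0, 40]]]}}

```text
time_s: 11.88
tool_pos: [0.5179, -0.0598, 0.0032]
tool_rot: [-1.173, 2.912, -0.001]
wrist_force: [-1.0, 0.1, 6.1]
width: 0.0571
grip_force: 43.0
```

>>> {"name": "jog_arm", "arguments": {"steps": [[[0, 0, -0.01, 0, 40], [0, 0, -0.02, 0, 40], [0, 0, -0.03, 0, 40], [0, 0, -0.04, 0, 40], [0, 0, -0.04, 0, 40]]]}}

```text
time_s: 12.3
tool_pos: [0.5161, -0.0598, 0.1436]
tool_rot: [1.173, -2.913, -0.0]
wrist_force: [0.6, 0.2, -0.3]
width: 0.0574
grip_force: 43.4
```

>>> {"name": "jog_arm", "arguments": {"steps": [[[0, 0, -0.04, 0, 40], [0, 0, -0.04, 0, 40], [0, 0, -0.02, 0, 40], [0, 0, 0, 0, 40], [0, 0, 0, 0, 40]]]}}

```text
time_s: 12.72
tool_pos: [0.5173, -0.0597, 0.2436]
tool_rot: [-1.173, 2.91, -0.001]
wrist_force: [-0.3, 0.4, -2.0]
width: 0.0574
grip_force: 43.4
```

```bash
python3 - <<'E'
from mk import *
s=r.state(); print(s['tool_pos'],s['width'],s['grip_force'])
g=cam('side'); q=proj(g,s['tool_pos'])[0]; print(q); b=(int(q[0])-22,int(q[1])-20,int(q[0])+22,int(q[1])+25); print(b)
w=lambda V,S,i:(S<32)&(V>140)
p,e=els(g,b,w); print(p,e)
np.set_printoptions(linewidth=250); print(g['color'][b[1]:b[3],b[0]:b[2]:2,1])
E
```

```text
[ 0.5173 -0.0597  0.2436] 0.05735013847582508 43.38546789251268
[338.2054 166.3969]
(316, 146, 360, 191)
[316.9984 187.7703] [3.946  5.8002]
[[ 98  44  21  13  15  41  22  11  18  18  15  16  12  13  14  15  18  19   8  17  15  75]
 [ 99  46  21  16  18  51  18  13  52  20  22  14  23  41  36  14  14  21  16  12  20  84]
 [102  45  17  13  19  35  18  17 114  19  18  29  75  99  79  24  20  17  15  15  22  87]
 [102  49  15  19  19  38  15  13 116  24  30  83 154 148 114  42  12  15  12  38  47  94]
 [ 99  55  20  18  15  86  20  16  60  18  43 119 158 162 141  50  18  18  20  81  87  99]
 [102  87  17  17  18 104  24  13  17  16  35  80 108 154 149  36  12  18  35  89  95  94]
 [101  89  18  14  11  59  18  21  23  14  53  55  52 111 149  24  16  20  55  97  96  93]
 [102  91  20  17  15  22  16  15  16  17 106 114  67  62 137  19  18  43  96 101  93  96]
 [ 94  90  11  14  16  15  22  21  16  64 145 154 136  55 125  20  22  58 133 126  96  91]
 [ 98 108  36  15  17  25  37  40  18 127 159 165 158  62 130  23  18  65 148 152 107  94]
 [ 99 153  71  11  18  19  24  29  19 133 159 153
[... 2436 characters left out ...]
8  99  89  90  91  90  87  82  79  78  78  81  76 176 195 194]
 [190 171  86  85  95 107 110 108  99  86  80  91  89  82  75  79  74  78  76 177 196 191]
 [190 164  84  88  85  96 106 109 100 103  83  91  89  81  76  76  77  73  72 177 192 192]
 [190 185  79  82  82  85  96 109 103 106 104  90  90  82  76  77  79  77  72 176 193 191]
 [190 199  85  84  79  81  86 100 104 107 110  93  88  81  78  74  80  77  73 176 190 190]
 [201 196  84  85  86  86  83  88  98 107 110  89  88  80  78  75  73  75  75 176 195 194]
 [202 169  83  85  83  83  82  80  86  94 106  89  86  81  78  80  78  76  76 173 193 194]
 [185 176  88  84  83  82  83  82  83  84  95  91  90  82  81  77  78  79  75 176 195 191]]
```

>>> {"name": "jog_arm", "arguments": {"steps": [[[-0.0207, 0.0333, 0, 0, 40], [-0.0207, 0.0333, 0, 0, 40], [-0.0207, 0.0333, 0, 0, 40], [-0.0207, 0.0333, 0, 0, 40], [-0.0207, 0.0333, 0, 0, 40]]]}}

```text
time_s: 13.18
tool_pos: [0.4741, 0.1331, 0.2398]
tool_rot: [1.172, -2.911, 0.0]
wrist_force: [2.0, 0.6, -1.8]
width: 0.0575
grip_force: 43.4
```

>>> {"name": "jog_arm", "arguments": {"steps": [[[-0.0207, 0.0333, 0, 0, 40], [-0.0207, 0.0333, 0, 0, 40], [-0.0207, 0.0333, 0, 0, 40], [-0.0207, 0.0333, 0, 0, 40], [-0.0207, 0.0333, 0, 0, 40]]]}}

```text
time_s: 13.6
tool_pos: [0.4334, 0.3246, 0.2396]
tool_rot: [1.173, -2.91, 0.002]
wrist_force: [1.2, 0.5, -1.1]
width: 0.0573
grip_force: 43.4
```

>>> {"name": "jog_arm", "arguments": {"steps": [[[0, 0, 0.01, 0, 40], [0, 0, 0.01, 0, 40], [0, 0, 0.01, 0, 40], [0, 0, 0.01, 0, 40], [0, 0, 0, 0, 40]]]}}

```text
time_s: 14.02
tool_pos: [0.4344, 0.3209, 0.1986]
tool_rot: [1.168, -2.911, 0.004]
wrist_force: [-0.7, 0.5, -1.3]
width: 0.0574
grip_force: 43.4
```

```bash
cat > st.py <<'E'
from h import *
np.set_printoptions(precision=4,suppress=True)
s=r.state(); R=Ro.from_rotvec(s['tool_rot']).as_matrix(); print(s['time_s'],s['tool_pos'],s['wrist_force'],R.T@s['wrist_force'],s['width'],s['grip_force'],R[:2,0]); print('to tip in tool x,y:',(np.array([.4333,.3222])-s['tool_pos'][:2])@R[:2,:2])
E
python3 st.py
```

```text
14.0167 [0.4344 0.3209 0.1986] [-0.6844  0.4993 -1.2832] [0.1418 0.8343 1.2839] 0.05740711658991957 43.35924946703017 [-0.7224 -0.6914]
to tip in tool x,y: [-0.0001  0.0017]
```

>>> {"name": "jog_arm", "arguments": {"steps": [[[-0.002, 0.001, 0, 0, 40], [0, 0, 0.004, 0, 40], [0, 0, 0.004, 0, 40], [0, 0, 0.004, 0, 40], [0, 0, 0, 0, 40]]]}}

```text
time_s: 14.43
tool_pos: [0.4357, 0.3254, 0.189]
tool_rot: [1.174, -2.913, 0.001]
wrist_force: [-0.1, -0.1, -0.6]
width: 0.0576
grip_force: 43.4
```

```bash
python3 st.py
```

```text
14.4333 [0.4357 0.3254 0.189 ] [-0.129  -0.1415 -0.6421] [ 0.1904 -0.0126  0.6423] 0.057646135975422334 43.38481907732785 [-0.7207 -0.6932]
to tip in tool x,y: [ 0.004  -0.0007]
```

>>> {"name": "jog_arm", "arguments": {"steps": [[[0.001, 0, 0.003, 0, 40], [0, 0, 0.003, 0, 40], [0, 0, 0.003, 0, 40], [0, 0, 0, 0, 40], [0, 0, 0, 0, 40]]]}}

```text
time_s: 14.85
tool_pos: [0.4351, 0.3251, 0.1805]
tool_rot: [1.174, -2.914, 0.0]
wrist_force: [-0.8, -0.4, -0.6]
width: 0.0569
grip_force: 43.4
```

```bash
python3 st.py
```

```text
14.85 [0.4351 0.3251 0.1805] [-0.7905 -0.4353 -0.6068] [0.8711 0.2345 0.6072] 0.056927151775391815 43.38477345183492 [-0.7205 -0.6934]
to tip in tool x,y: [ 0.0033 -0.0008]
```

>>> {"name": "jog_arm", "arguments": {"steps": [[[-0.001, 0, 0.002, 0, 40], [-0.001, 0, 0.002, 0, 40], [0, 0, 0, 0, 40], [0, 0, 0, 0, 100], [0, 0, 0, 0, 100]]]}}

```text
time_s: 15.27
tool_pos: [0.4367, 0.3265, 0.1767]
tool_rot: [1.174, -2.914, 0.0]
wrist_force: [-0.6, 0.1, 0.2]
width: 0.079
grip_force: 0.0
```

>>> {"name": "jog_arm", "arguments": {"steps": [[[0, 0, 0, 0, 100], [0, 0, 0, 0, 100], [0, 0, 0, 0, 100], [0, 0, 0, 0, 100], [0, 0, 0, 0, 100]]]}}

```text
time_s: 15.68
tool_pos: [0.4367, 0.3265, 0.1767]
tool_rot: [-1.174, 2.914, -0.0]
wrist_force: [0.6, 0.3, -0.0]
width: 0.0853
grip_force: 0.0
```

```bash
python3 - <<'E'
import st
from mk import *
np.set_printoptions(linewidth=250)
g=cam('side'); R=Ro.from_euler('z',np.radians(44)).as_matrix(); a=R@[-.5,0,3**.5/2]
tip=np.array([.4315,.321,.1887])
print('pred ring',[proj(g,tip+a*d)[0] for d in(-.056,-.036,0)])
print(g['color'][172:212,190:230,1])
E
```

```text
15.6833 [0.4367 0.3265 0.1767] [ 0.5816  0.2751 -0.0386] [-0.6099 -0.2051  0.0386] 0.08528839315366225 0.0 [-0.7206 -0.6934]
to tip in tool x,y: [ 0.0054 -0.0008]
pred ring [array([210.0605, 192.2721]), array([210.4951, 189.5552]), array([211.3014, 184.5138])]
[[ 69  85  47 ...  67  55  39]
 [ 34  35  28 ...  54  48  49]
 [ 31  27  26 ...  38  51  72]
 ...
 [191 211 205 ... 103  97 141]
 [187 198 181 ... 102  99 124]
 [168 180 166 ... 105 103 123]]
```

>>> {"name": "jog_arm", "arguments": {"steps": [[[0, 0, -0.02, 0, 100], [0, 0, -0.03, 0, 100], [0, 0, -0.03, 0, 100], [0.012, -0.036, 0, 0, 100], [0.012, -0.036, 0, 0, 100]]]}}

```text
time_s: 16.15
tool_pos: [0.4697, 0.26, 0.2589]
tool_rot: [-1.181, 2.906, 0.003]
wrist_force: [0.2, -0.3, -0.5]
width: 0.0854
grip_force: 0.0
```

>>> {"name": "jog_arm", "arguments": {"steps": [[[0.012, -0.036, 0, 0, 100], [0.012, -0.036, 0, 0, 100], [0.012, -0.036, 0, 0, 100], [0.012, -0.036, 0, 0, 100], [0.012, -0.036, 0, 0, 100]]]}}

```text
time_s: 16.57
tool_pos: [0.5514, 0.0849, 0.2569]
tool_rot: [-1.174, 2.913, 0.0]
wrist_force: [0.5, -0.3, 0.2]
width: 0.0855
grip_force: 0.0
```

```bash
python3 - <<'E'
import st
from mk import *
f=cam('top'); g=cam('side')
def mp(F,x0,y0,x1,y1):
    im=F['color'][y0:y1,x0:x1,1]
    for i,row in enumerate(im): print(y0+i,''.join('%3d'%(v//3) for v in row))
mp(f,190,208,218,238); print(); mp(g,196,174,226,206)
R=Ro.from_euler('z',np.radians(44)).as_matrix(); a=R@[-.5,0,3**.5/2]
tip=np.array([.4333,.3222,.1887])
for d in(-.056,-.036,0): print(d,proj(f,tip+a*d)[0],proj(g,tip+a*d)[0])
E
```

```text
16.5667 [0.5514 0.0849 0.2569] [ 0.5224 -0.308   0.1969] [-0.1629 -0.5842 -0.1967] 0.08551407560070419 0.0 [-0.7205 -0.6934]
to tip in tool x,y: [-0.0794  0.2528]
208  73 74 74 74 73 74 74 73 74 72 70 69 70 73 73 74 74 74 74 69 57 64 73 74 71 73 73 60
209  74 74 74 74 73 73 74 73 74 74 73 72 73 73 74 74 74 74 74 65 65 73 74 74 74 74 74 71
210  73 74 73 70 73 74 73 74 74 74 74 74 74 74 74 73 74 73 74 65 72 74 74 74 74 74 74 74
211  67 73 70 67 73 74 73 74 74 74 74 74 74 74 74 74 74 74 74 70 66 72 74 74 73 74 74 74
212  66 70 72 71 73 74 74 74 74 74 66 62 60 67 73 74 74 74 74 74 68 68 71 69 73 74 74 74
213  72 72 74 74 74 74 74 74 74 68 57 53 49 52 58 60 61 67 73 74 73 72 73 72 74 74 74 74
214  74 73 74 74 74 74 74 68 65 58 53 52 49 48 47 47 45 52 57 66 74 74 74 73 74 74 74 74
215  74 74 74 74 74 74 68 58 55 55 63 66 65 64 63 62 61 55 50 51 61 72 74 74 74 74 74 73
216  74 74 74 74 73 68 59 55 64 66 70 72 72 70 71 70 70 68 63 55 47 54 71 74 74 70 68 70
217  74 74 74 74 68 59 60 65 71 71 71 71 71 71 70 70 71 70 71 68 58 47 55 59 64 60 67 73
218  73 74 74 71 60 59 66 70 71 71 71 71 70 70 
[... 4209 characters left out ...]
77 75 75 74 76 75 60 44 40 36 32 32 33 35 38 38 35 33 30 30 34 39 41 40 48 66 76 75 72 69
201  76 77 77 76 77 76 67 50 42 40 38 35 33 33 31 29 32 33 34 38 40 43 42 41 43 58 75 77 77 75
202  76 77 77 76 77 76 65 48 42 42 41 40 40 39 35 35 38 40 42 42 41 42 42 42 39 50 73 77 77 76
203  76 76 77 77 77 77 72 53 42 42 44 43 42 42 40 39 42 43 43 43 43 42 42 42 41 52 72 77 77 70
204  76 76 77 77 76 77 72 52 43 41 41 42 43 42 42 41 42 41 42 41 42 41 43 41 42 51 73 77 73 59
205  76 77 76 77 76 75 62 52 43 41 41 42 43 41 42 42 40 40 39 40 40 41 42 42 42 51 72 75 63 45
-0.056 [201.8021 221.9536] [209.9057 191.8869]
-0.036 [202.462  224.0444] [210.3381 189.1683]
0 [203.7002 227.9671] [211.1406 184.1242]
```

```bash
python3 - <<'E'
from mk import *
f=cam('top'); g=cam('side')
for F,box,z in((f,(372,203,414,247),.006),(g,(376,228,416,262),.006)):
    im=cv2.resize(F['color'],None,fx=4,fy=4,interpolation=cv2.INTER_CUBIC).astype(int); V=im.max(2); S=V-im.min(2)
    k=np.zeros(V.shape,np.uint8); x0,y0,x1,y1=[4*b for b in box]; k[y0:y1,x0:x1]=((S<30)&(V>150))[y0:y1,x0:x1]
    c=max(cv2.findContours(k,0,1)[0],key=cv2.contourArea)[:,0]; p=(c+.5)/4-.5
    W=np.array([onz(F,u,v,z)[:2] for u,v in p]); h=cv2.convexHull((W*1e4).astype(np.float32))[:,0]/1e4
    (cx,cy),R=cv2.minEnclosingCircle((W*1e3).astype(np.float32)); el=cv2.fitEllipse((h*1e3).astype(np.float32)); print('circ',cx,cy,R,'ell',el)
    d=W-np.array(el[0])/1e3; th=np.arctan2(d[:,1],d[:,0]); rr=np.hypot(*d.T)
    # resample on angle uniform: outermost radius
    out=rr>.043; A=np.angle(np.exp(8j*th[out]).mean())/8; print('tooth angle mod45 deg',np.degrees(A)%45,'hub mod90?',(np.degrees(A)+22.5)%45,out.sum(),len(rr), abs(np.exp(8j*th[out]).mean()))
    if F is f:
        b=im[4*214:4*235:4,4*383:4*404:4]; print('\n'.join(''.join('%4d'%v for v in row) for row in F['color'][213:236,382:404,1]))
s=r.state(); R=Ro.from_rotvec(s['tool_rot']).as_matrix(); print('tool y ang',np.degrees(np.arctan2(R[1,1],R[0,1])),s['joints'][6])
E
```

```text
circ 464.52325439453125 -253.9028778076172 52.197425842285156 ell ((464.2951965332031, -253.99758911132812), (102.8370590209961, 103.72035217285156), 23.11304473876953)
tooth angle mod45 deg 35.969870640648864 hub mod90? 13.46987064064886 322 558 0.2488207285169965
 207 222 231 241 243 223 214 212 213 208 173 235 243 242 231 216 210 212 210 212 211 212
 207 232 242 242 242 230 214 207 210 204 181 235 242 241 226 213 210 209 210 206 201 220
 183 221 238 243 242 237 220 214 212 207 224 240 243 241 229 217 210 211 207 186 224 237
 192 174 207 238 242 241 235 234 234 232 240 242 241 242 237 220 211 208 199 196 237 242
 208 188 167 225 242 242 242 242 241 241 241 242 241 242 242 234 223 217 222 232 240 243
 211 210 191 208 237 242 242 242 241 242 240 241 238 237 238 237 236 234 239 242 242 241
 211 209 206 213 238 242 241 241 236 239 233 236 241 240 239 237 240 242 242 242 240 225
 215 211 206 230 240 229 233 240 238 241 237 238 241 241 242 239 239 241 241 242 232 212
 230 229 231 238 231 199 232 241 242 242 237 226 219 220 240 242 239 242 240 239 219 211
 240 239 239 242 237 185 235 242 
[... 818 characters left out ...]
40 241 241 241 243 241 224 212 211 211
 243 242 241 225 217 207 225 239 241 241 242 241 242 241 241 242 243 241 231 216 211 210
 241 241 231 216 201 192 177 226 241 243 241 242 241 228 229 239 242 242 238 226 217 210
 232 231 220 210 211 208 187 200 238 242 241 237 229 215 213 216 236 242 242 238 230 218
 197 216 215 211 211 212 205 188 236 242 242 229 216 209 211 202 216 239 242 242 238 216
circ 458.53125 -252.6860809326172 55.81063461303711 ell ((458.46575927734375, -253.71719360351562), (104.19901275634766, 111.51829528808594), 90.38094329833984)
tooth angle mod45 deg 35.47245091362453 hub mod90? 12.972450913624526 400 621 0.11568655250901115
tool y ang 133.7310734298802 2.188924023684645
```

>>> {"name": "jog_arm", "arguments": {"steps": [[[0.0298, -0.0184, 0, 0, 80], [0.0298, -0.0184, 0, 0, 80], [0.0298, -0.0184, 0, 0, 80], [0.0298, -0.0184, 0, 0, 80], [0.0298, -0.0184, 0, 0, 80]]], "force": 40}}

```text
time_s: 17.18
tool_pos: [0.5067, -0.0822, 0.2567]
tool_rot: [-1.179, 2.911, 0.001]
wrist_force: [0.2, -0.3, 0.1]
width: 0.0685
grip_force: 0.0
```

>>> {"name": "jog_arm", "arguments": {"steps": [[[0.0298, -0.0184, 0, 0, 80], [0.0298, -0.0184, 0, 0, 80], [0.0298, -0.0184, 0, 0, 80], [0.0298, -0.0184, 0, 0, 80], [0.0298, -0.0184, 0, 0, 80]]]}}

```text
time_s: 17.6
tool_pos: [0.4639, -0.2519, 0.2568]
tool_rot: [-1.179, 2.911, 0.001]
wrist_force: [0.9, -0.3, -0.6]
width: 0.0684
grip_force: 0.0
```

>>> {"name": "jog_arm", "arguments": {"steps": [[[0, 0, 0.03, 0.106, 75], [0, 0, 0.03, 0.106, 75], [0, 0, 0.03, 0.106, 75], [0, 0, 0.03, 0.106, 75], [0, 0, 0.03, 0.106, 75]]]}}

```text
time_s: 18.02
tool_pos: [0.4645, -0.2505, 0.1055]
tool_rot: [-0.366, 3.119, 0.001]
wrist_force: [0.1, 0.4, 0.2]
width: 0.0641
grip_force: 0.0
```

>>> {"name": "jog_arm", "arguments": {"steps": [[[0, 0, 0.02, 0, 75], [0, 0, 0.02, 0, 75], [0, 0, 0, 0, 75], [0, 0, 0, 0, 75], [0, 0, 0, 0, 75]]]}}

```text
time_s: 18.43
tool_pos: [0.4648, -0.252, 0.0676]
tool_rot: [-0.372, 3.118, -0.0]
wrist_force: [0.2, 0.1, -0.4]
width: 0.064
grip_force: 0.0
```

```bash
python3 - <<'E'
from h import *
s=r.state(); R=Ro.from_rotvec(s['tool_rot']).as_matrix(); print(s['tool_pos'],s['joints'][6],s['width'],np.degrees(np.arctan2(R[1,1],R[0,1])),(np.array([.4643,-.254])-s['tool_pos'][:2])@R[:2,:2])
E
```

```text
[ 0.46477179 -0.25198973  0.06761554] 2.5590116597465737 0.06403015577355911 103.60990596988104 [ 0.00093158 -0.00184281]
```

>>> {"name": "jog_arm", "arguments": {"steps": [[[0.001, -0.002, 0.02, 0, 75], [0, 0, 0.02, 0, 75], [0, 0, 0.015, 0, 75], [0, 0, 0.006, 0, 75], [0, 0, 0, 0, 75]]]}}

```text
time_s: 18.85
tool_pos: [0.4635, -0.2544, 0.0058]
tool_rot: [-0.371, 3.12, 0.001]
wrist_force: [-0.8, -0.6, 0.0]
width: 0.0639
grip_force: 0.0
```

>>> {"name": "jog_arm", "arguments": {"steps": [[[0, 0, 0, 0, 20], [0, 0, 0, 0, 20], [0, 0, 0, 0, 20], [0, 0, 0, 0, 20], [0, 0, 0, 0, 20]]]}}

```text
time_s: 19.27
tool_pos: [0.4643, -0.255, 0.0072]
tool_rot: [-0.37, 3.117, -0.001]
wrist_force: [-1.6, 0.9, 6.9]
width: 0.0348
grip_force: 40.8
```

>>> {"name": "jog_arm", "arguments": {"steps": [[[0, 0, -0.01, 0, 20], [0, 0, -0.02, 0, 20], [0, 0, -0.03, 0, 20], [0, 0, -0.04, 0, 20], [0, 0, -0.04, 0, 20]]]}}

```text
time_s: 19.68
tool_pos: [0.4623, -0.2545, 0.1474]
tool_rot: [0.369, -3.118, -0.001]
wrist_force: [1.4, -0.4, -1.1]
width: 0.0349
grip_force: 40.2
```

>>> {"name": "jog_arm", "arguments": {"steps": [[[0, 0, -0.025, -0.106, 20], [0, 0, -0.025, -0.106, 20], [0, 0, -0.025, -0.106, 20], [0, 0, -0.025, -0.106, 20], [0, 0, -0.025, -0.106, 20]]]}}

```text
time_s: 20.1
tool_pos: [0.4626, -0.2547, 0.2729]
tool_rot: [-1.181, 2.911, -0.001]
wrist_force: [0.3, -0.1, -1.3]
width: 0.0346
grip_force: 40.2
```

```bash
cat > st.py <<'E'
from h import *
np.set_printoptions(precision=4,suppress=True)
s=r.state(); R=Ro.from_rotvec(s['tool_rot']).as_matrix(); print(s['time_s'],s['tool_pos'],'Ftool',R.T@s['wrist_force'],s['width'],s['grip_force'],np.degrees(np.arctan2(R[1,1],R[0,1])))
T=np.array([.4333,.3222])+.0012*np.array([-.693,.721]); print('to tip in tool x,y:',(T-s['tool_pos'][:2])@R[:2,:2])
E
python3 st.py
```

```text
20.1 [ 0.4626 -0.2547  0.2729] Ftool [-0.1795 -0.2603  1.3434] 0.03457193366463666 40.248487181961536 134.16526793289876
to tip in tool x,y: [-0.3809  0.4354]
```

>>> {"name": "jog_arm", "arguments": {"steps": [[[-0.0255, 0.029, 0, 0, 20], [-0.0255, 0.029, 0, 0, 20], [-0.0255, 0.029, 0, 0, 20], [-0.0255, 0.029, 0, 0, 20], [-0.0255, 0.029, 0, 0, 20]]]}}

```text
time_s: 20.52
tool_pos: [0.4537, -0.0605, 0.2716]
tool_rot: [-1.172, 2.913, -0.001]
wrist_force: [0.6, 0.3, -1.8]
width: 0.0347
grip_force: 40.3
```

>>> {"name": "jog_arm", "arguments": {"steps": [[[-0.0255, 0.029, 0, 0, 20], [-0.0255, 0.029, 0, 0, 20], [-0.0255, 0.029, 0, 0, 20], [-0.0255, 0.029, 0, 0, 20], [-0.0255, 0.029, 0, 0, 20]]]}}

```text
time_s: 20.93
tool_pos: [0.4452, 0.1324, 0.2717]
tool_rot: [-1.173, 2.913, -0.001]
wrist_force: [0.9, 0.2, -1.4]
width: 0.0349
grip_force: 40.3
```

>>> {"name": "jog_arm", "arguments": {"steps": [[[-0.0255, 0.029, 0, 0, 20], [-0.0255, 0.029, 0, 0, 20], [-0.0255, 0.029, 0, 0, 20], [-0.0255, 0.029, 0, 0, 20], [-0.0255, 0.029, 0, 0, 20]]]}}

```text
time_s: 21.35
tool_pos: [0.4368, 0.3252, 0.2716]
tool_rot: [-1.173, 2.913, -0.001]
wrist_force: [0.0, -0.8, -2.0]
width: 0.0346
grip_force: 40.3
```

>>> {"name": "jog_arm", "arguments": {"steps": [[[0, 0, 0.02, 0, 20], [0, 0, 0.02, 0, 20], [0, 0, 0.02, 0, 20], [0, 0, 0.005, 0, 20], [0, 0, 0, 0, 20]]]}}

```text
time_s: 21.77
tool_pos: [0.4364, 0.323, 0.2048]
tool_rot: [1.173, -2.912, 0.002]
wrist_force: [-0.1, 0.5, -0.6]
width: 0.0351
grip_force: 40.3
```

```bash
python3 st.py
```

```text
21.7667 [0.4364 0.323  0.2048] Ftool [-0.2433  0.4062  0.6388] 0.035120273235934286 40.29259119182825 133.88183828553662
to tip in tool x,y: [0.0028 0.0028]
```

>>> {"name": "jog_arm", "arguments": {"steps": [[[0.0005, 0.001, 0.004, 0, 20], [0, 0, 0.004, 0, 20], [0, 0, 0, 0, 20], [0, 0, 0, 0, 20], [0, 0, 0, 0, 20]]]}}

```text
time_s: 22.18
tool_pos: [0.4366, 0.3245, 0.1984]
tool_rot: [-1.174, 2.913, 0.0]
wrist_force: [-0.4, -1.0, -1.3]
width: 0.0351
grip_force: 40.3
```

```bash
python3 st.py
```

```text
22.1833 [0.4366 0.3245 0.1984] Ftool [ 1.0029 -0.4521  1.2762] 0.03506123601080052 40.31793583184481 133.8853460907453
to tip in tool x,y: [0.0039 0.0018]
```

>>> {"name": "jog_arm", "arguments": {"steps": [[[0.0015, 0.0015, 0.002, 0, 20], [0, 0, 0.002, 0, 20], [0, 0, 0.002, 0, 20], [0, 0, 0, 0, 20], [0, 0, 0, 0, 20]]]}}

```text
time_s: 22.6
tool_pos: [0.4342, 0.3247, 0.1917]
tool_rot: [-1.174, 2.913, 0.0]
wrist_force: [0.4, 1.2, -1.4]
width: 0.0353
grip_force: 40.4
```

```bash
python3 st.py
```

```text
22.6 [0.4342 0.3247 0.1917] Ftool [-1.1164  0.5891  1.4355] 0.035276415553230765 40.39112415164709 133.9017460468799
to tip in tool x,y: [0.0024 0.0001]
```

>>> {"name": "jog_arm", "arguments": {"steps": [[[-0.001, 0, 0.002, 0, 20], [-0.001, 0, 0.002, 0, 20], [0, 0, 0, 0, 20], [0, 0, 0, 0, 20], [0, 0, 0, 0, 20]]]}}

```text
time_s: 23.02
tool_pos: [0.4358, 0.326, 0.1877]
tool_rot: [-1.174, 2.913, 0.0]
wrist_force: [2.2, 1.0, -0.6]
width: 0.035
grip_force: 40.4
```

```bash
python3 st.py
```

```text
23.0167 [0.4358 0.326  0.1877] Ftool [-2.2688 -0.7711  0.6102] 0.035046949323718476 40.383980982005596 133.89404938946703
to tip in tool x,y: [0.0044 0.0002]
```

>>> {"name": "jog_arm", "arguments": {"steps": [[[0, 0, 0, 0, 75], [0, 0, 0, 0, 75], [0, 0, 0, 0, 75], [0, 0, 0, 0, 75], [0, 0, 0, 0, 75]]]}}

```text
time_s: 23.43
tool_pos: [0.4354, 0.3257, 0.1877]
tool_rot: [1.174, -2.914, 0.0]
wrist_force: [0.0, -0.1, -0.1]
width: 0.0636
grip_force: 0.0
```

>>> {"name": "jog_arm", "arguments": {"steps": [[[0, 0, -0.03, 0, 75], [0, 0, -0.03, 0, 75], [0, 0, -0.03, 0, 75], [0.01, -0.036, 0, 0, 75], [0.01, -0.036, 0, 0, 75]]]}}

```text
time_s: 23.85
tool_pos: [0.4713, 0.262, 0.2801]
tool_rot: [-1.181, 2.906, 0.003]
wrist_force: [0.6, -0.9, -0.4]
width: 0.0638
grip_force: 0.0
```

>>> {"name": "jog_arm", "arguments": {"steps": [[[0.012, -0.036, 0, 0, 100], [0.012, -0.036, 0, 0, 100], [0.012, -0.036, 0, 0, 100], [0.012, -0.036, 0, 0, 100], [0.012, -0.036, 0, 0, 100]]]}}

```text
time_s: 24.27
tool_pos: [0.553, 0.0869, 0.2779]
tool_rot: [-1.174, 2.914, 0.0]
wrist_force: [-0.2, -0.6, 0.2]
width: 0.0856
grip_force: 0.0
```

```bash
python3 st.py; python3 - <<'E'
from mk import *
f=cam('top'); g=cam('side')
a=cv2.resize(g['color'][160:220,180:240,::-1],None,fx=6.6,fy=6.6,interpolation=cv2.INTER_CUBIC)
b=cv2.resize(f['color'][195:255,175:235,::-1],None,fx=6.6,fy=6.6,interpolation=cv2.INTER_CUBIC)
cv2.imwrite('pics/c8.png',np.hstack([a,b]))
R=Ro.from_euler('z',np.radians(44)).as_matrix(); ax=R@[-.5,0,3**.5/2]; tip=np.array([.4333,.3222,.1887])
t=np.arange(8)*np.pi/4
for d in(-.029,-.016,0): print(d,((proj(g,tip+ax*d)-[180,160]+.5)*6.6),((proj(f,tip+ax*d)-[175,195]+.5)*6.6)+[396,0])
C=np.array([tip+ax*-.029+.05*(np.cos(x)*(R@[3**.5/2,0,.5])+np.sin(x)*R[:,1]) for x in t])
print(((proj(g,C)-[180,160]+.5)*6.6).round(),((proj(f,C)-[175,195]+.5)*6.6+[396,0]).round())
E
```

```text
24.2667 [0.553  0.0869 0.2779] Ftool [ 0.5757 -0.3241 -0.2414] 0.08561350188679691 0.0 133.90319092849566
to tip in tool x,y: [-0.0769  0.2537]
-0.029 [[204.5454 189.4394]] [[582.1041 199.919 ]]
-0.016 [[206.4483 177.4773]] [[585.0349 209.2044]]
0 [[208.8277 162.5197]] [[588.721 220.883]]
[[160. 102.]
 [104. 152.]
 [106. 226.]
 [166. 278.]
 [249. 278.]
 [305. 226.]
 [301. 154.]
 [242. 103.]] [[501. 124.]
 [463. 201.]
 [496. 277.]
 [578. 306.]
 [661. 273.]
 [697. 199.]
 [667. 123.]
 [586.  91.]]
```

View pics/c8.png

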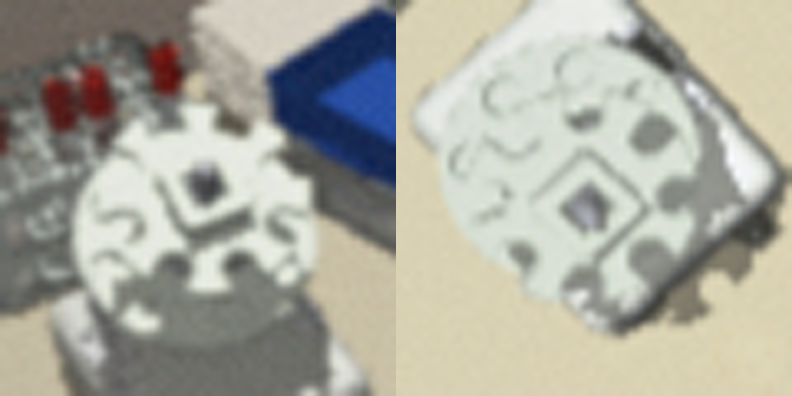

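```bash
python3 - <<'E'
from mk import *
f=cam('top'); g=cam('side')
q=proj(f,[.55,-.15,.02])[0]; b=[int(q[0])-14,int(q[1])-14,int(q[0])+14,int(q[1])+14]; print(q)
p,e=els(f,b,lambda V,S,i:V<80); print('dark',p,e,[onz(f,*p,z) for z in(.008,.02)])
b=[int(p[0])-6,int(p[1])-6,int(p[0])+6,int(p[1])+6]
p,e=els(f,b,gray); print('graytop',p,e,onz(f,*p,.032))
q=proj(g,[.55,-.15,.01])[0]; b=[int(q[0])-15,int(q[1])-15,int(q[0])+15,int(q[1])+13]
p,e=els(g,b,lambda V,S,i:V<72); print('side',q,p,e,[onz(g,*p,z) for z in(.008,.016)])
E
```

```text
[362.0011 197.99  ]
dark [360.164  198.1685] [ 9.0919 14.8634] [array([ 0.5508, -0.1452,  0.008 ]), array([ 0.5493, -0.1439,  0.02  ])]
graytop [362.4366 195.8129] [8.5245 8.7244] [ 0.5557 -0.15    0.032 ]
side [366.3867 221.2514] [366.2427 221.204 ] [15.692  17.0384] [array([ 0.5524, -0.1493,  0.008 ]), array([ 0.5433, -0.1502,  0.016 ])]
```

>>> {"name": "jog_arm", "arguments": {"steps": [[[0.0271, -0.0287, 0, 0, 75], [0.0271, -0.0287, 0, 0, 75], [0.0271, -0.0287, 0, 0, 75], [0.0271, -0.0287, 0, 0, 75], [0.0271, -0.0287, 0, 0, 75]]], "force": 25}}

```text
time_s: 24.88
tool_pos: [0.5543, -0.108, 0.2778]
tool_rot: [-1.179, 2.911, 0.001]
wrist_force: [0.9, 0.0, -0.3]
width: 0.064
grip_force: 0.0
```

>>> {"name": "jog_arm", "arguments": {"steps": [[[0.0271, -0.0287, 0, 0, 75], [0, 0, 0.04, 0, 75], [0, 0, 0.04, 0, 75], [0, 0, 0.04, 0, 75], [0, 0, 0.04, 0, 75]]]}}

```text
time_s: 25.3
tool_pos: [0.5551, -0.146, 0.1164]
tool_rot: [-1.177, 2.911, 0.001]
wrist_force: [0.0, -0.2, 0.0]
width: 0.0638
grip_force: 0.0
```

>>> {"name": "jog_arm", "arguments": {"steps": [[[0, 0, 0.03, 0, 75], [0, 0, 0.02, 0, 75], [0, 0, 0, 0, 75], [0, 0, 0, 0, 75], [0, 0, 0, 0, 75]]]}}

```text
time_s: 25.72
tool_pos: [0.5561, -0.1474, 0.0691]
tool_rot: [-1.175, 2.911, -0.001]
wrist_force: [0.8, -0.1, -0.0]
width: 0.064
grip_force: 0.0
```

```bash
python3 - <<'E'
from h import *
s=r.state(); R=Ro.from_rotvec(s['tool_rot']).as_matrix(); print(s['tool_pos'],s['joints'][6],s['width'],(np.array([.5555,-.150])-s['tool_pos'][:2])@R[:2,:2])
E
```

```text
[ 0.55610008 -0.14735356  0.06908675] 2.6931454819970915 0.06398288467913686 [ 0.0022693  -0.00148795]
```

>>> {"name": "jog_arm", "arguments": {"steps": [[[0.0015, -0.001, 0.02, 0, 75], [0, 0, 0.02, 0, 75], [0, 0, 0.01, 0, 75], [0, 0, 0.006, 0, 75], [0, 0, 0, 0, 75]]]}}

```text
time_s: 26.13
tool_pos: [0.5546, -0.1496, 0.0118]
tool_rot: [-1.175, 2.914, 0.0]
wrist_force: [-0.4, 0.8, -0.6]
width: 0.0642
grip_force: 0.0
```

```bash
python3 - <<'E'
from h import *
s=r.state(); R=Ro.from_rotvec(s['tool_rot']).as_matrix(); print(s['tool_pos'],s['wrist_force'],s['width'],(np.array([.5555,-.150])-s['tool_pos'][:2])@R[:2,:2])
E
```

```text
[ 0.55458371 -0.14961104  0.01178579] [-0.39019394  0.79332726 -0.56848051] 0.06417169923554755 [-0.00039032 -0.00091571]
```

>>> {"name": "jog_arm", "arguments": {"steps": [[[0, 0, 0, 0, 20], [0, 0, 0, 0, 20], [0, 0, 0, 0, 20], [0, 0, 0, 0, 20], [0, 0, 0, 0, 20]]]}}

```text
time_s: 26.55
tool_pos: [0.5553, -0.1499, 0.013]
tool_rot: [-1.174, 2.912, -0.001]
wrist_force: [-1.4, 0.5, 6.4]
width: 0.0391
grip_force: 25.0
```

>>> {"name": "jog_arm", "arguments": {"steps": [[[0, 0, -0.01, 0, 20], [0, 0, -0.03, 0, 20], [0, 0, -0.04, 0, 20], [0, 0, -0.04, 0, 20], [0, 0, -0.04, 0, 20]]]}}

```text
time_s: 26.97
tool_pos: [0.5539, -0.1499, 0.1739]
tool_rot: [1.174, -2.914, -0.0]
wrist_force: [1.5, 0.6, -0.2]
width: 0.039
grip_force: 25.5
```

>>> {"name": "jog_arm", "arguments": {"steps": [[[0, 0, -0.04, 0, 20], [0, 0, -0.04, 0, 20], [-0.016, 0.0284, -0.01, 0, 20], [-0.016, 0.0284, 0, 0, 20], [-0.016, 0.0284, 0, 0, 20]]]}}

```text
time_s: 27.38
tool_pos: [0.5299, -0.0547, 0.2639]
tool_rot: [-1.17, 2.912, -0.002]
wrist_force: [0.5, 0.3, -1.4]
width: 0.0389
grip_force: 25.7
```

>>> {"name": "jog_arm", "arguments": {"steps": [[[-0.016, 0.0284, 0, 0, 20], [-0.016, 0.0284, 0, 0, 20], [-0.016, 0.0284, 0, 0, 20], [-0.016, 0.0284, 0, 0, 20], [-0.016, 0.0284, 0, 0, 20]]]}}

```text
time_s: 27.8
tool_pos: [0.4882, 0.1038, 0.2625]
tool_rot: [-1.173, 2.913, -0.0]
wrist_force: [1.1, 0.1, -1.6]
width: 0.0389
grip_force: 25.7
```

>>> {"name": "jog_arm", "arguments": {"steps": [[[-0.016, 0.0284, 0, 0, 20], [-0.016, 0.0284, 0, 0, 20], [-0.016, 0.0284, 0, 0, 20], [-0.016, 0.0284, 0, 0, 20], [-0.016, 0.0284, 0, 0, 20]]]}}

```text
time_s: 28.22
tool_pos: [0.4476, 0.2615, 0.2625]
tool_rot: [-1.173, 2.913, -0.0]
wrist_force: [-0.2, 0.5, -0.7]
width: 0.039
grip_force: 25.7
```

>>> {"name": "jog_arm", "arguments": {"steps": [[[-0.016, 0.0284, 0, 0, 20], [-0.001, 0, 0.015, 0, 20], [0, 0, 0.015, 0, 20], [0, 0, 0.01, 0, 20], [0, 0, 0, 0, 20]]]}}

```text
time_s: 28.63
tool_pos: [0.4397, 0.2914, 0.2199]
tool_rot: [1.172, -2.91, 0.002]
wrist_force: [-0.2, -0.7, -2.7]
width: 0.0393
grip_force: 25.6
```

```bash
python3 st.py
```

```text
28.6333 [0.4397 0.2914 0.2199] Ftool [ 0.6216 -0.3715  2.6935] 0.03931846129008093 25.644701421260834 133.8783757614006
to tip in tool x,y: [-0.0168  0.0278]
```

>>> {"name": "jog_arm", "arguments": {"steps": [[[-0.009, 0.014, 0, 0, 20], [-0.0093, 0.0138, 0, 0, 20], [0, 0, 0, 0, 20], [0, 0, 0, 0, 20], [0, 0, 0, 0, 20]]]}}

```text
time_s: 29.05
tool_pos: [0.4353, 0.3244, 0.2222]
tool_rot: [-1.172, 2.914, -0.001]
wrist_force: [0.4, 0.1, -0.7]
width: 0.0386
grip_force: 25.6
```

```bash
python3 st.py; python3 - <<'E'
from mk import *
g=cam('side'); s=r.state(); q=proj(g,[.427,.317,.20])[0]; x,y=int(q[0]),int(q[1])
for i,row in enumerate(g['color'][y-18:y+20,x-16:x+17,1]): print(y-18+i,''.join('%3d'%(v//3) for v in row))
print(x-16)
E
```

```text
29.05 [0.4353 0.3244 0.2222] Ftool [-0.3498 -0.241   0.7107] 0.03856727210323634 25.64500093460083 133.8309730521508
to tip in tool x,y: [0.003 0.001]
164  15  9  6  8  6  7  5 14 29 33 34 33 35 35 44 55 60 58 30  7 10 16 13 30 63 70 69 69 69 69 68 68 69
165   6  4  6  5  6  5  5 13 29 31 32 33 33 38 53 58 58 51 25  7 10 20 17 28 57 68 70 69 69 69 69 69 64
166   8  7  6  5  7  5  6 11 25 19 20 28 33 35 42 54 57 49 29 11  8 20 17 16 40 63 69 69 70 68 67 58 48
167   8  7  7  6  7  6  7  8 13 10  9 19 28 27 22 33 50 56 40 17  8 16 20 13 32 62 69 70 67 62 49 34 23
168   9 11  7  5  6  5  9  9  9  8  7 10 14 16 12 14 24 30 21 10  7 15 22 13 29 63 70 65 53 40 25 17 12
169  16 22 13  7  7  7 15 15  8  6  9 10 14 14 14 15 13 10  5  3  5 14 21 15 29 59 64 50 31 19 11 11 13
170  20 30 20  9  7 11 22 24 13  6 12 14 17 16 17 17 15 13  4  2  4 13 22 17 21 41 37 25 17 12 13 13 13
171  18 28 22 13  5 10 22 24 16  8 13 17 17 17 16 15 15 10  6  3  2 10 23 22 19 23 18 13 14 13 14 12 13
172  11 21 27 16  8  9 20 24 18  7 10 13 14 16 16 13 10  5  5  1  3  8 21 32 37 30 18 16 15 14 14 14 13
173   7 17 31
[... 2306 characters left out ...]
 42 42 42 37 35 34 35 36 41 41 41 42 41 42 43 43 41 40 41 43 56 74 77 72
196  77 77 77 74 60 45 40 40 41 42 42 43 42 39 40 40 39 41 42 43 42 41 41 42 42 43 41 41 41 53 73 77 73
197  73 70 69 62 51 43 41 42 42 41 40 40 41 42 42 41 42 41 43 41 41 40 41 42 41 42 41 41 41 53 74 77 74
198  61 55 50 47 44 42 41 42 40 37 35 35 35 38 41 42 41 41 39 36 33 33 36 39 42 42 41 40 40 50 72 77 73
199  70 69 58 53 45 42 40 40 38 35 33 31 32 35 39 41 42 41 37 32 29 28 33 40 40 41 41 43 48 55 68 75 69
200  76 77 75 72 59 45 42 39 37 37 34 32 32 32 37 41 42 40 34 30 31 33 39 41 39 41 42 56 70 71 66 69 65
201  76 77 75 74 66 52 41 40 40 40 40 37 34 34 38 41 42 41 37 36 38 40 42 42 39 37 47 70 78 75 58 55 59
195
```

```bash
python3 - <<'E'
from mk import *
g=cam('side'); s=r.state(); p=s['tool_pos']; print(p)
for z in(-.0125,-.0085,-.0045,.0195): print(z,proj(g,[p[0],p[1],p[2]+z])[0])
print('tip',proj(g,[.4325,.3231,.1887])[0])
E
```

```text
[0.4354 0.3242 0.222 ]
-0.0125 [209.7349 178.2172]
-0.0085 [209.5352 177.1624]
-0.0045 [209.3348 176.1041]
0.0195 [208.1189 169.6822]
tip [210.772  184.2479]
```

>>> {"name": "jog_arm", "arguments": {"steps": [[[0.0005, 0, 0.005, 0, 20], [0, 0, 0.005, 0, 20], [0, 0, 0.005, 0, 20], [0, 0, 0, 0, 20], [0, 0, 0, 0, 20]]]}}

```text
time_s: 29.57
tool_pos: [0.4342, 0.3247, 0.206]
tool_rot: [1.174, -2.913, 0.001]
wrist_force: [0.2, -0.2, -1.7]
width: 0.0391
grip_force: 25.6
```

```bash
python3 st.py
```

```text
29.5667 [0.4342 0.3247 0.206 ] Ftool [ 0.0053 -0.3125  1.7394] 0.039070771580670495 25.644692480564117 133.88955082889277
to tip in tool x,y: [0.0024 0.    ]
```

>>> {"name": "jog_arm", "arguments": {"steps": [[[0.001, 0, 0.002, 0, 20], [0, 0, 0.002, 0, 20], [0, 0, 0, 0, 20], [0, 0, 0, 0, 20], [0, 0, 0, 0, 20]]]}}

```text
time_s: 29.98
tool_pos: [0.4338, 0.3244, 0.2028]
tool_rot: [-1.174, 2.914, 0.0]
wrist_force: [-0.7, 0.0, -0.8]
width: 0.0391
grip_force: 25.6
```

```bash
python3 st.py
```

```text
29.9833 [0.4338 0.3244 0.2028] Ftool [0.4777 0.4792 0.7551] 0.039120260569352666 25.645196735858917 133.90086967403448
to tip in tool x,y: [ 0.0018 -0.0001]
```

>>> {"name": "jog_arm", "arguments": {"steps": [[[0, 0, 0.0015, 0, 20], [0, 0, 0.0015, 0, 20], [0, 0, 0, 0, 20], [0, 0, 0, 0, 20], [0, 0, 0, 0, 20]]]}}

```text
time_s: 30.4
tool_pos: [0.4337, 0.3243, 0.1997]
tool_rot: [-1.174, 2.914, 0.0]
wrist_force: [0.5, 0.1, -0.6]
width: 0.0388
grip_force: 25.6
```

```bash
python3 st.py
```

```text
30.4 [0.4337 0.3243 0.1997] Ftool [-0.4287 -0.2933  0.6295] 0.03875371590292641 25.644959807395935 133.89773558801696
to tip in tool x,y: [ 0.0018 -0.0001]
```

>>> {"name": "jog_arm", "arguments": {"steps": [[[0, 0, 0.0015, 0, 20], [-0.001, 0, 0.0015, 0, 20], [0, 0, 0, 0, 20], [0, 0, 0, 0, 20], [0, 0, 0, 0, 20]]]}}

```text
time_s: 30.82
tool_pos: [0.4344, 0.3251, 0.1966]
tool_rot: [1.174, -2.914, 0.0]
wrist_force: [0.2, -0.3, -1.2]
width: 0.039
grip_force: 25.7
```

```bash
python3 st.py
```

```text
30.8167 [0.4344 0.3251 0.1966] Ftool [ 0.022  -0.3729  1.19  ] 0.0390271931443595 25.679553151130676 133.9013045540772
to tip in tool x,y: [ 0.0028 -0.0001]
```

>>> {"name": "jog_arm", "arguments": {"steps": [[[-0.001, 0, 0.0017, 0, 20], [-0.001, 0, 0.0017, 0, 20], [-0.001, 0, 0.0017, 0, 20], [0, 0, 0, 0, 20], [0, 0, 0, 0, 20]]]}}

```text
time_s: 31.23
tool_pos: [0.4354, 0.3261, 0.1935]
tool_rot: [1.173, -2.911, 0.002]
wrist_force: [-9.0, -7.5, 17.7]
width: 0.0393
grip_force: 27.8
```

```bash
python3 st.py
```

```text
31.2333 [0.4354 0.3261 0.1935] Ftool [ 11.7783   0.8278 -17.6338] 0.039277317924588925 27.840972261801653 133.89370638293724
to tip in tool x,y: [ 0.0042 -0.0001]
```

>>> {"name": "jog_arm", "arguments": {"steps": [[[0.0015, 0, 0, 0, 20], [0.0015, 0, 0, 0, 20], [0, 0, 0, 0, 20], [0, 0, 0, 0, 20], [0, 0, 0, 0, 20]]]}}

```text
time_s: 31.65
tool_pos: [0.4347, 0.3255, 0.1933]
tool_rot: [-1.174, 2.912, 0.001]
wrist_force: [-4.3, -2.2, 9.9]
width: 0.0392
grip_force: 27.0
```

```bash
python3 st.py
```

```text
31.65 [0.4347 0.3255 0.1933] Ftool [ 4.5833  1.3792 -9.9303] 0.03917477284594727 27.037214040756226 133.90137709585622
to tip in tool x,y: [ 0.0033 -0.0002]
```

>>> {"name": "jog_arm", "arguments": {"steps": [[[0.001, 0, 0, 0, 20], [0.001, 0, 0, 0, 20], [0, 0, 0.001, 0, 20], [0, 0, 0.001, 0, 20], [0, 0, 0, 0, 20]]]}}

```text
time_s: 32.07
tool_pos: [0.4332, 0.324, 0.1908]
tool_rot: [-1.174, 2.913, 0.001]
wrist_force: [-2.7, -2.1, 8.7]
width: 0.039
grip_force: 27.4
```

```bash
python3 st.py
```

```text
32.0667 [0.4332 0.324  0.1908] Ftool [ 3.3757  0.3381 -8.6885] 0.03895963251245506 27.42474429568574 133.90446735560886
to tip in tool x,y: [ 0.0012 -0.0002]
```

>>> {"name": "jog_arm", "arguments": {"steps": [[[0.0005, 0, 0.0015, 0, 20], [0.0005, 0, 0.0015, 0, 20], [0, 0, 0.0015, 0, 20], [0, 0, 0, 0, 20], [0, 0, 0, 0, 20]]]}}

```text
time_s: 32.48
tool_pos: [0.432, 0.3227, 0.186]
tool_rot: [1.174, -2.913, 0.0]
wrist_force: [-3.6, -2.6, 8.9]
width: 0.0387
grip_force: 28.1
```

```bash
python3 st.py; python3 - <<'E'
from mk import *
g=cam('side')
for i,row in enumerate(g['color'][164:202,195:228,1]): print(164+i,''.join('%3d'%(v//3) for v in row))
E
```

```text
32.4833 [0.432  0.3227 0.186 ] Ftool [ 4.3736  0.6347 -8.9472] 0.03867747443675452 28.146153688430786 133.89378476084318
to tip in tool x,y: [-0.0006 -0.0001]
164  14  8  6  7  6  6  6  5  7  6  6  4  6  5  6  6  6  6  5  5  3 14 39 65 65 36 11  5  7  7  5 27 57
165  32 20 10  7  6  6  5  4  5  7  5  6  6  5  4  5  4  4  5  6  5  6 26 58 59 32  8  6  6  5  6 28 56
166  43 33 18  8  7  7  7  7  4  6  7  6  5  4  6  5 13 24 14  6  3  4 13 28 29 17  6  7  4  5  4 20 38
167  41 35 22 10  4  6  7  5  6  4  5  5  8 13 16 18 31 50 39 17  6  5  5  6  6  5  4  6  5  5  8 15 19
168  35 34 26 15  8  6  5  3  7  6  5  8 17 27 34 40 47 59 56 32 10  5  5  6  6  7  4  7  5  6  8 14 14
169  35 35 27 14  7  6  5  6  7  6  6 12 25 32 35 43 53 57 53 38 17  7  3  3  5  5  5  6  3  9 12 14 14
170  25 35 34 18  5  5  5  6  7  6  6  7 16 31 40 45 50 53 55 49 24  7  5  5  4  5  6 10  9 13 21 18 13
171  16 34 41 24  9  5  7  6  7  6  5  5 16 40 56 60 57 54 59 52 28 10  5  5  5  8 16 22 17 13 16 14 13
172  12 28 44 27  9  4  6  7  6  3  4  9 28 54 63 62 57 53 49 43 21  7  4  6  5 12 23 21 16 13 13 13 13
173  
[... 2310 characters left out ...]
1 41 42 41 40 37 31 31 33 36 37 37 39 38 43 42 42 42 42 41 42 43 58 75 77 73
196  77 77 77 74 58 43 42 40 42 42 43 41 42 40 40 40 41 42 43 42 44 41 43 42 42 41 42 41 41 52 73 77 73
197  73 71 69 63 47 40 40 42 41 40 40 39 41 41 41 43 42 42 40 41 40 39 41 41 41 42 42 42 42 54 73 77 74
198  61 57 50 47 42 41 41 42 39 37 33 35 37 40 42 42 42 43 39 35 33 33 35 38 41 42 42 42 41 51 72 77 73
199  69 69 58 52 45 41 43 40 37 35 33 31 31 36 41 43 40 41 36 30 28 30 34 38 40 41 42 44 48 55 69 76 70
200  76 77 74 71 59 47 41 40 39 38 37 32 31 31 39 41 42 41 34 30 30 34 39 41 40 40 42 56 70 71 67 70 66
201  76 76 75 74 68 55 43 38 39 41 41 34 32 35 39 42 42 42 37 36 38 41 42 42 38 36 48 71 78 74 59 53 59
```

>>> {"name": "jog_arm", "arguments": {"steps": [[[0, 0, 0, 0, 70], [0, 0, 0, 0, 70], [0, 0, 0, 0, 70], [0, 0, -0.01, 0, 70], [0, 0, -0.02, 0, 70]]]}}

```text
time_s: 32.95
tool_pos: [0.431, 0.3218, 0.2135]
tool_rot: [1.172, -2.909, 0.003]
wrist_force: [-0.3, 0.2, -0.6]
width: 0.0596
grip_force: 0.0
```

>>> {"name": "jog_arm", "arguments": {"steps": [[[0, 0, -0.03, 0, 70], [0, 0, -0.03, 0, 70], [0.01, -0.036, 0, 0, 70], [0.01, -0.036, 0, 0, 40], [0.01, -0.036, 0, 0, 0]]]}}

```text
time_s: 33.37
tool_pos: [0.4861, 0.2237, 0.2766]
tool_rot: [-1.177, 2.911, 0.0]
wrist_force: [0.3, -0.2, 0.4]
width: 0.0367
grip_force: 0.0
```

>>> {"name": "jog_arm", "arguments": {"steps": [[[0.012, -0.036, 0, 0, 0], [0.012, -0.036, 0, 0, 0], [0.012, -0.036, 0, 0, 0], [0.012, -0.036, 0, 0, 0], [0, 0, 0, 0, 0]]]}}

```text
time_s: 33.78
tool_pos: [0.5537, 0.0781, 0.2759]
tool_rot: [-1.157, 2.92, -0.008]
wrist_force: [-0.5, -1.3, 0.7]
width: -0.0005
grip_force: 0.0
```

```bash
python3 - <<'E'
from mk import *
f=cam('top'); g=cam('side'); print(r.state()['time_s'])
R=Ro.from_euler('z',np.radians(44)).as_matrix(); ax=R@[-.5,0,3**.5/2]
pf,ef=els(f,(198,222,212,238),gray); pg,eg=els(g,(204,175,219,190),lambda V,S,i:(V>92)&(V<150)&(S<40)); print('top',pf,ef,'side',pg,eg)
print('parked top [204.57 229.71] 8.2 8.7 side [211.33 183.24] 6.3 7.4'); ct=tri(f,pf,g,pg); print(ct)
o=np.array([.4278,.3163,.2009])
for F in(f,g): print('shift for +2mm',proj(F,o+.002*ax)-proj(F,o),'and for +10mm',proj(F,o+.01*ax)-proj(F,o))
for i,row in enumerate(g['color'][170:206,194:228,1]): print(170+i,''.join('%3d'%(v//3) for v in row))
E
```

```text
33.8833
top [204.8671 229.8004] [8.0847 8.7   ] side [211.6416 182.8531] [6.4332 7.4079]
parked top [204.57 229.71] 8.2 8.7 side [211.33 183.24] 6.3 7.4
[0.4276 0.3164 0.1985]
shift for +2mm [[0.0728 0.2293]] and for +10mm [[0.3664 1.1536]]
shift for +2mm [[ 0.0465 -0.2905]] and for +10mm [[ 0.2337 -1.4592]]
170  19 25 36 39 37 35 36 34 20 11  6  9  9 17 31 40 45 49 53 56 57 57 56 55 60 59 51 37 25 15 12 11 13 12
171  10 16 32 45 42 42 46 45 33 15  8  6  5 17 39 56 59 57 54 57 57 54 54 54 58 55 36 19 13 13 12 13 13 14
172   9 12 29 50 54 52 44 37 31 15  9  5  8 28 54 64 63 57 54 52 55 51 50 54 59 52 33 17 14 15 14 14 14 13
173   9  7 20 38 44 51 40 34 27 17 11  9 13 34 56 63 61 53 51 51 52 54 54 53 54 54 42 22 15 14 15 14 13 14
174   7  7 14 26 33 42 48 45 38 29 22 23 26 39 52 60 57 45 44 48 52 58 56 53 51 50 42 24 13 13 14 14 12 14
175   8  7 11 25 40 49 53 49 40 32 33 36 38 48 59 61 57 53 50 44 53 56 58 56 58 55 46 27 12 12 14 13 13 14
176   8  7 12 26 41 47 46 52 50 40 35 36 44 61 75 76 76 75 67 46 42 53 55 54 55 58 50 27 15 12 14 14 13 12
177  13 13 18 30 43 46 49 55 59 55 41 36 
[... 2361 characters left out ...]
4 40 42 42 41 37 32 29 29 35 39 52 70 77 73 62 58 68 75 69
200  74 76 77 75 72 65 67 74 72 54 41 36 32 31 36 42 42 41 41 34 30 30 34 39 43 52 70 69 63 66 69 67 70 67
201  74 76 77 76 74 66 56 59 60 46 42 40 37 37 42 53 47 41 41 36 35 38 41 41 41 45 56 58 70 75 73 59 53 58
202  74 77 74 62 59 54 45 44 45 41 41 42 40 43 54 68 59 50 46 49 45 43 42 41 41 40 41 50 69 72 64 50 49 58
203  73 77 73 55 45 42 41 39 41 41 42 43 41 44 57 70 72 66 56 62 57 46 42 41 42 41 42 43 50 52 47 44 53 62
204  63 75 73 55 43 42 41 42 41 41 41 42 41 43 49 51 54 54 46 49 44 41 41 41 42 42 40 41 42 40 39 39 49 59
205  48 66 71 54 42 43 48 44 38 38 39 41 40 40 42 42 42 42 40 38 37 40 40 39 41 42 43 43 41 41 39 33 39 52
```

```bash
python3 -c "
from cell import r
print(r.finish_job(), r.state()['time_s'])"
```

```text
the job is handed in; nothing more can be done
the job is handed in; nothing more can be done
```

The job is handed in at about 34 s of the 72 s allowed: by the camera checks the spacer, neck disc and clamp cap are all home on the spindle and released. The hand-in call did not report a verdict. I did not re-measure the timer, tape roll and bottle.

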